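# Hoist the rinsed stoppers to drain

### The job

Put all the white rubber stoppers from the drying mat into the steel pail while it stands on the bench. Then raise the pail's bail upright and hang the pail by it in both prongs of the lift's hook, and with the pail hanging there wind the lift's handwheel clockwise until the carriage touches the stop; leave the beakers, dish, rack and jar where they are.

Things in the scene. Friction and masses are not known exactly. Their poses are not given: they have to be found in the camera images.
- stopper1_mid (a point): centre of a white silicone rubber stopper: a slightly tapered plug 32 mm tall, 36 mm across at the wide end and 31 mm at the narrow end, about 30 g; the point's z axis is the plug's own axis (pointing to the narrow end). It starts standing on its wide end on the drying mat (top 4 mm above the bench), centre 20 mm above the bench. Three to five stoppers are present; absent ones read None
- stopper2_mid (a point): centre of a white silicone rubber stopper: a slightly tapered plug 32 mm tall, 36 mm across at the wide end and 31 mm at the narrow end, about 30 g; the point's z axis is the plug's own axis (pointing to the narrow end). It starts standing on its wide end on the drying mat (top 4 mm above the bench), centre 20 mm above the bench. Three to five stoppers are present; absent ones read None
- stopper3_mid (a point): centre of a white silicone rubber stopper: a slightly tapered plug 32 mm tall, 36 mm across at the wide end and 31 mm at the narrow end, about 30 g; the point's z axis is the plug's own axis (pointing to the narrow end). It starts standing on its wide end on the drying mat (top 4 mm above the bench), centre 20 mm above the bench. Three to five stoppers are present; absent ones read None
- stopper4_mid (a point): centre of a white silicone rubber stopper: a slightly tapered plug 32 mm tall, 36 mm across at the wide end and 31 mm at the narrow end, about 30 g; the point's z axis is the plug's own axis (pointing to the narrow end). It starts standing on its wide end on the drying mat (top 4 mm above the bench), centre 20 mm above the bench. Three to five stoppers are present; absent ones read None
- stopper5_mid (a point): centre of a white silicone rubber stopper: a slightly tapered plug 32 mm tall, 36 mm across at the wide end and 31 mm at the narrow end, about 30 g; the point's z axis is the plug's own axis (pointing to the narrow end). It starts standing on its wide end on the drying mat (top 4 mm above the bench), centre 20 mm above the bench. Three to five stoppers are present; absent ones read None
- mat: grey drying mat lying on the bench, fixed, 95 x 400 x 4 mm, long side along its y; origin at the centre of its underside
- pail: small open steel pail, about 0.35 kg, 80 mm tall, 112 mm across at the foot and 128 mm (133 mm over the rolled rim) at the mouth, wall 3 mm, floor 4 mm thick; origin at the centre of its underside, z up along its axis. The bail is pivoted on its y axis, 72 mm above the origin, and at the start lies out over the pail's -x side
- bail (a joint): angle of the pail's wire swing bail (rad): 0 lying flat and level at the height of the pivots, towards the pail's -x side; 1.57 upright above the mouth; 3.14 flat on the +x side. It swings freely and falls back flat if let go
- bail_bar (a point): middle of the bail's straight cross bar, 110 mm from the pivot axis; the bar runs along the pail's y, is 142 mm long, 6 mm thick wire, with a black sleeve 44 mm long and 12 mm thick in its middle that spins freely on the wire. The side wires of the bail run 71 mm to either side. Lying flat the bar is 72 mm above the bench, 43 mm out from the rim. The point's y axis runs along the bar
- hook_seat (a point): where the middle of the bail's bar lies when hung properly: in the V-shaped dips of the lift's twin hook, 0.21 m above the bench at the start, riding with the carriage. Two 8 mm steel prongs, at +-40 mm along this point's y, reach towards its -x. The prong tops: tips, 25 mm to -x, 22 mm above this point; 35 mm to +x, 12 mm above it. The bar can be lowered in from straight above
- stand: hand-wound lift stand, fixed: grey base plate, an aluminium post 24 x 40 mm ending 0.22 m above the bench, with the white carriage and its twin hook on the post's -x side and the handwheel on its own low base beside it (140 mm to -x and 180 mm to +y of the post). Origin on the bench under the post's middle; the hook reaches towards -x
- lift (a joint): height of the lift's white carriage on its post (m): 0 at the bottom, 0.040 when it touches the dark stop block near the post's top (a hard end stop). It starts between 0 and 0.011. Driven only by the handwheel, 12 mm per full turn; it does not run back by itself
- wheel (a joint): angle of the lift's handwheel (rad), grows as the wheel is wound clockwise seen from above, which raises the carriage (0.00191 m per rad)
- wheel_hub (a point): on the handwheel's vertical axis, on the wheel's top face, 40 mm above the bench. The wheel is a black disc 120 mm in diameter, 10 mm thick, lying level
- crank_grip (a point): upright steel crank peg on the handwheel, at the height to grip it: 20 mm thick, 45 mm tall, 45 mm from the wheel's axis; it spins freely on its own pin, so it can be held and led round in a circle without turning the hand. This point is 27 mm above the wheel's face and 18 mm below the peg's top. Winding takes about 2 N at the peg
- beaker1: bystander, to be left alone: empty cloudy plastic beaker, 60 mm tall, 58 mm across; origin at the centre of its underside
- beaker2: bystander, to be left alone: as beaker1; origin at the centre of its underside
- beaker3: bystander, to be left alone: as beaker1; origin at the centre of its underside
- dish: bystander, to be left alone: closed plastic dish, 62 mm across, 15 mm tall; origin at the centre of its underside
- tube_rack: bystander, to be left alone: white curved rack with glass tubes, about 200 x 75 mm and 66 mm tall; origin on the bench at the middle of the arc
- jar: bystander, to be left alone: capped amber glass jar, 64 mm across, 85 mm tall; origin at the centre of its underside
Mind the look-alikes: they are no part of the job. What is shaped like the part that bears stopper4_mid but blue or red is not meant.

How it is judged:
On the way, in this order (a step that is already met when the one before it is completed fails the run):
1. every stopper is in the pail, which stands on the bench (horizontal distance between each of stopper1_mid, stopper2_mid, stopper3_mid, stopper4_mid, stopper5_mid and pail below 0.055 m and z of stopper1_mid in the frame of pail between 0.005 and 0.082 m and z of stopper2_mid in the frame of pail between 0.005 and 0.082 m and z of stopper3_mid in the frame of pail between 0.005 and 0.082 m and z of stopper4_mid in the frame of pail between 0.005 and 0.082 m and z of stopper5_mid in the frame of pail between 0.005 and 0.082 m and height (world z) of pail below 0.012 m and angle between pail's own z axis and vertical below 0.15 rad), for 0.2 s.
2. the bail has been raised upright while the pail stands on the bench (value of joint bail between 1.2 and 1.95 rad and height (world z) of pail below 0.02 m), for 0.1 s.
3. the pail hangs by its bail in both prongs, let go, with the carriage still below the stop (distance between bail_bar and hook_seat below 0.03 m and z of bail_bar in the frame of hook_seat above -0.008 m and height (world z) of pail above 0.02 m and angle between pail's own z axis and vertical below 0.25 rad and angle between the y axis of bail_bar and the y axis of hook_seat, either way round below 0.35 rad and contact force between the fingers and pail below 0.2 N and value of joint lift below 0.034 m), for 0.3 s.
4. the carriage has been wound up to the stop (value of joint lift above 0.0375 m), for 0.2 s.
At the end, for the whole second after the job is handed in: All stoppers present are inside the pail (centre within 55 mm of its axis, below its rim); the pail hangs clear of the bench, within 0.25 rad of upright, its bail bar lying in both prongs (within 30 mm of the seat, along the hook within 0.35 rad), at rest; the carriage is within 2.5 mm of its stop (horizontal distance between each of stopper1_mid, stopper2_mid, stopper3_mid, stopper4_mid, stopper5_mid and pail below 0.055 m and z of stopper1_mid in the frame of pail between 0.005 and 0.082 m and z of stopper2_mid in the frame of pail between 0.005 and 0.082 m and z of stopper3_mid in the frame of pail between 0.005 and 0.082 m and z of stopper4_mid in the frame of pail between 0.005 and 0.082 m and z of stopper5_mid in the frame of pail between 0.005 and 0.082 m and distance between bail_bar and hook_seat below 0.03 m and z of bail_bar in the frame of hook_seat above -0.008 m and height (world z) of pail above 0.02 m and angle between pail's own z axis and vertical below 0.25 rad and angle between the y axis of bail_bar and the y axis of hook_seat, either way round below 0.35 rad and value of joint lift above 0.0375 m and linear speed of pail below 0.06 m/s); the robot touches nothing.
It fails at once if a bystander is pushed more than 40 mm (distance of any of beaker1, beaker2, beaker3, dish, tube_rack, jar from where it was at the start of the episode above 0.04 m).
Of stopper1, stopper2, stopper3, stopper4, stopper5 only 3 to 5 are there at a start; the rules pass over those that are not, and their reading is None.
At some moment in a run one of stopper1, stopper2, stopper3, stopper4, stopper5 may be knocked a few centimetres aside while the robot is not near it.
It also fails if it takes over 210 s, if anything falls off the work surface, if the arm or the gripper's body presses on something with over 40 N, if the wrist force passes 120 N, or if a joint passes its speed limit or range.

### The arm

A 6-joint arm with a two-finger parallel gripper is mounted at the origin on the work surface. World frame = base frame: x ahead of the robot, y to its left, z up, the work surface at z = 0. Lengths are in m, angles in rad, forces in N, time in s.
With the tool pointing down it reaches from about 0.35 to 0.975 m from the base axis. Payload 4.9 kg.
Tool frame: the origin (TCP) lies on the centre line of the jaws, within the pads' length; the fingertips stand 14 mm ahead of it and the grasp point (between the pads) lies 5 mm behind it; z points along the fingers, y is the line along which they close (so a half turn about z gives the same grasp; the last joint's range is limited). The gripper opens to 85 mm and grips with 20 to 120 N. Pads are 22 mm wide; open, the fingers measure 114 mm over their backs; the gripper's body (76 mm by 85 mm) begins 54 mm behind the grasp point. The pads swing forward as they close: fully open they stand 13 mm farther back than shut.
Start: joints at [1.117, 0.053, 1.613, -0, 1.476, -0.119], TCP at [0.205, 0.59, 0.224] pointing down, gripper open.
Joint ranges: [-3.01, 3.01], [-1.01, 2.22], [0.06, 2.58], [-1.02, 4.17], [0.09, 2.62], [-3.14, 3.14]. Speed limits (rad/s): [2.57, 2.57, 3.14, 3.14, 3.14, 3.14].

### API

Orientations are given as a unit quaternion [w, x, y, z].
In Python, from plant import * gives the robot as it stands.
- The arm moves only by the tool send_rows, never from a script. Its argument "steps" is a list of rows, each an object with "translation": the shift along the tool's x, y, z in cm, a list of three; "delta_rot": the turn, a rotation vector about the tool's x, y, z in rad, a list of three; "jaw": the finger opening in cm, from 0 to 8.54. In form: [{"translation": [dx, dy, dz], "delta_rot": [rx, ry, rz], "jaw": jaw}, ...]. A call has exactly 8 rows; each row is the pose to reach, as a shift and turn from the pose commanded when the call began, along the tool's axes at that moment; what a row does not reach only later rows make up. A row lasts 1/10 s, in which the tool goes at most 50 mm and 8.59 degrees, less where a joint would pass 70% of its speed; a pose out of reach is approached as far as the arm can. A call with a gripper value outside its range is refused whole. The fingers move at their own pace and stop on an object; the grip force is fixed at half the most. Time passes only in rows, so rows that repeat a pose let the fingers close, or fill a call up. It gives the time, the measured TCP pose, the force, the opening and the grip force at its end, in the units of the state.
- state(): the state, without advancing time (a new reading comes with each control period).
- grab_frame(name): name is "scene" or "top"; returns a dict with "pixels" (384x512x3 uint8, blue, green, red), "range_z" (384x512 float32, m along the optical axis (not along the pixel's ray), 0 where there is no reading), "fx", "fy", "cx", "cy" (pixels), "rvec" (rotation vector, rad) and "tvec" (3), from world to camera coordinates, as OpenCV has them. Camera axes: x right, y down, z forward; pixel columns grow to the right and rows downward; lengths in m; the calibration is good to about 2 mm. A picture is of the moment at which its call begins.
- job_done(): hands the job in; it is judged then, once.
The state is a dict: "time": time; "joint_pos": joint angles; "joint_vel": joint speeds; "joint_efforts": joint torques, N m; "tool_pos": TCP position; "tool_rot": TCP orientation; "contact_force": force on the tool from outside, world axes, zero at the start; "ft_torque": the same for the moment, N m; "gripper_width": opening from 0.0 (shut) to 1.0 (fully open); "grasp_force": force on a finger pad.
Only numpy, scipy, OpenCV 4.12 (cv2) and the standard library are available. Lean on these libraries where they do the work, as an engineer would, in place of code of your own. Each camera call takes 0.05 s, during which the arm holds its last target. There are 200 camera calls.

## Working session

There is one attempt and no reset: what is moved stays moved. The work goes in short steps, Python scripts to look and compute and a tool call to move; the robot and the scene stay as the last step left them, time stands still between calls to the robot, and variables do not carry over. Pictures are saved under pics/ and viewed, at most 14 in all, crops included, and the job is handed in when it is done.

Besides the shell and the picture viewer there is one more tool, called after "Request:" as name([rows], argument=value, ...), one row to a line, values as JSON. send_rows: Moves the arm, as the interface text tells. Its arguments: {"type":"object","properties":{"steps":{"type":"array","items":{"type":"object","properties":{"translation":{"type":"array","items":{"type":"number"}},"delta_rot":{"type":"array","items":{"type":"number"}},"jaw":{"type":"number"}}}}},"required":["steps"]}

```bash
mkdir -p pics; ls; cat > h.py <<'E'
from plant import *
import numpy as np, cv2
from scipy.spatial.transform import Rotation as R
def w(f,u,v,z=None,d=None):
    Rm=cv2.Rodrigues(np.array(f["rvec"],float))[0]; t=np.array(f["tvec"],float).ravel()
    ray=np.array([(u-f["cx"])/f["fx"],(v-f["cy"])/f["fy"],1.])
    if z is not None:
        o=-Rm.T@t; r=Rm.T@ray; return o+r*(z-o[2])/r[2]
    if d is None: d=f["range_z"][int(v),int(u)]
    return Rm.T@(ray*d-t)
def cloud(f):
    Rm=cv2.Rodrigues(np.array(f["rvec"],float))[0]; t=np.array(f["tvec"],float).ravel()
    v,u=np.mgrid[:384,:512]; d=f["range_z"]
    p=np.stack([(u-f["cx"])/f["fx"]*d,(v-f["cy"])/f["fy"]*d,d],-1)
    return (p-t)@Rm
def save(f,n,s=1.5,c=None):
    im=f["pixels"]
    if c: im=im[c[1]:c[3],c[0]:c[2]]
    cv2.imwrite("pics/"+n,cv2.resize(np.ascontiguousarray(im),None,fx=s,fy=s,interpolation=cv2.INTER_CUBIC))
def rel(p,yaw=None):
    "shift in tool cm to world tcp p"
    s=state(); r=R.from_quat(np.roll(s["tool_rot"],-1))
    return (r.inv().apply(np.array(p)-s["tool_pos"])*100).round(2)
E
python3 - <<'E'
from h import *
for n in("scene","top"):
    f=grab_frame(n); save(f,n+"0.png"); np.save(n+"0.npy",f,allow_pickle=True)
s=state(); print(s)
print(R.from_quat(np.roll(s["tool_rot"],-1)).as_matrix().round(3))
E
```

```text
pics
{'time': 0.1, 'joint_pos': array([ 1.11701833e+00,  5.33246110e-02,  1.61418451e+00, -2.34577082e-05,
        1.47600602e+00, -1.19023199e-01]), 'joint_vel': array([-0.00049458, -0.00014547, -0.0032992 , -0.00132966,  0.00082029,
       -0.0032395 ]), 'joint_efforts': array([ 5.27819111e-05, -3.94901097e+01, -3.71362996e+01, -8.65283550e-05,
        3.97232405e-03,  3.66617269e-05]), 'tool_pos': array([0.20509395, 0.58976335, 0.22244842]), 'tool_rot': array([-2.60352935e-04,  1.66595791e-01,  9.86024806e-01, -9.25387283e-04]), 'contact_force': array([0.0953209 , 0.72695793, 0.17220336]), 'ft_torque': array([ 0.02447466,  0.01375288, -0.01118921]), 'grasp_force': 0.0, 'gripper_width': 1.0045323881773993}
[[-0.944  0.329 -0.001]
 [ 0.329  0.944 -0.002]
 [ 0.    -0.002 -1.   ]]
```

View pics/scene0.png

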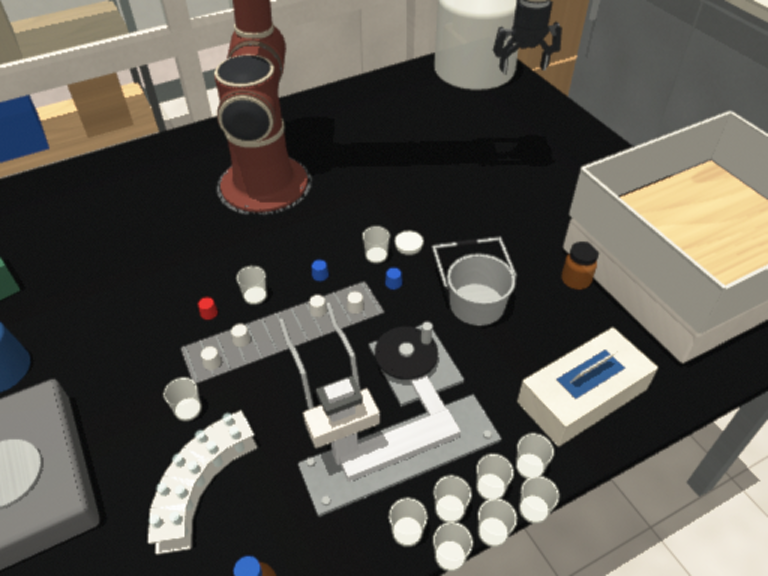

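View pics/top0.png

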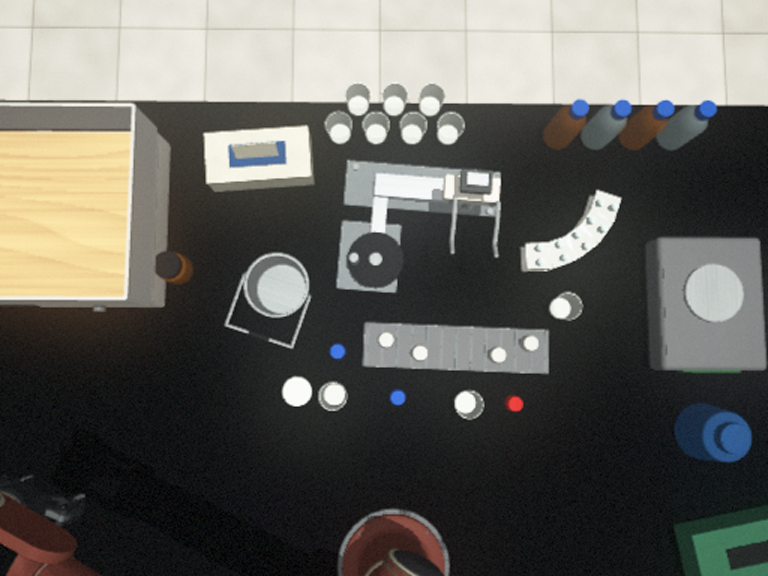

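Top view (1.5× pixels): white stoppers stand on the mat at (386,340), (420,353), (498,355) and (531,343), so four. Things that could be mistaken for them: blue plugs (337,351) and (398,397), red plug (515,404), the beakers and the white dish (297,391), none of which are on the mat. The pail is at (278,285) with its bail towards the lower left. The wheel is at (375,259), the peg at (354,258), and the hook prongs at (453,225) and (496,225).

```bash
python3 - <<'E'
from h import *
f=np.load("top0.npy",allow_pickle=True).item(); g=np.load("scene0.npy",allow_pickle=True).item()
save(f,"crop1.png",4,(140,90,340,240))
P=cloud(f);Q=cloud(g)
al=np.concatenate([P[f["range_z"]>0],Q[g["range_z"]>0]])
print("cam",-cv2.Rodrigues(np.array(f["rvec"]))[0].T@np.array(f["tvec"]).ravel())
for u,v in[(386,340),(420,353),(498,355),(531,343)]:
    c=w(f,u/1.5,v/1.5)
    m=(np.hypot(*(P[...,:2]-c[:2]).reshape(-1,2).T).reshape(384,512)<.03)&(P[...,2]>.029)&(P[...,2]<.045)
    print("st",c.round(3),P[m].mean(0).round(4),m.sum())
def near(p,r,z0,z1,A=P):
    d=np.hypot(A[...,0]-p[0],A[...,1]-p[1]); return A[(d<r)&(A[...,2]>z0)&(A[...,2]<z1)]
for n,u,v in[("pail",278,285),("hub",375,259),("peg",354,258),("tipL",453,252),("tipR",497,255),("carr",477,182),("bailA",227,326),("bailB",294,348),("pivA",246,275),("pivB",311,295),("base1",350,165),("matc",456,348),("dish",297,391),("bk",333,396),("jar",170,266),("bk3",565,306)]:
    print(n,w(f,u/1.5,v/1.5).round(4))
# fits
def circ(p):
    A=np.c_[2*p[:,:2],np.ones(len(p))];x=np.linalg.lstsq(A,(p[:,:2]**2).sum(1),rcond=None)[0];return x[:2].round(4),np.sqrt(x[2]+x[0]**2+x[1]**2).round(4)
c=w(f,185,190)
for A,n in((P,'t'),(Q,'s')):
    p=near(c,.09,.076,.09,A);print("rim",n,len(p),circ(p),p[:,2].max())
    h=w(f,250,172.7);p=near(h,.075,.035,.045,A);print("wheel",n,len(p),p.mean(0),circ(p))
    p=near(h,.07,.06,.1,A);print("peg",n,len(p),p.mean(0).round(4),p[:,2].max())
    h=w(f,318,160)
    m=(abs(A[...,0]-.0)<9)&(A[...,2]>.16)&(A[...,2]<.28)&(np.hypot(A[...,0]-h[0],A[...,1]-h[1])<.15)
    p=A[m];print("hook",n,len(p),p.min(0).round(3),p.max(0).round(3)); np.save("hook"+n,p)
    m=(A[...,2]>.06)&(A[...,2]<.085);d=np.hypot(A[...,0]-c[0],A[...,1]-c[1]);p=A[m&(d>.075)&(d<.16)];print("bail",n,len(p),p.mean(0)if len(p) else 0); np.save("bail"+n,p)
E
```

```text
cam [0.43927084 0.04452123 1.35900264]
st [0.47  0.016 0.038] [0.4715 0.0161 0.0359] 80
st [ 0.443 -0.055  0.04 ] [ 0.4433 -0.0549  0.0361] 77
st [ 0.44  -0.22   0.035] [ 0.4401 -0.2197  0.0361] 81
st [ 0.465 -0.29   0.033] [ 0.4654 -0.2887  0.0359] 82
pail [0.589  0.2496 0.0086]
hub [0.6408 0.0402 0.0473]
peg [0.6368 0.0834 0.0858]
tipL [ 0.6253 -0.1006  0.236 ]
tipR [ 0.6202 -0.1805  0.2359]
carr [ 0.7617 -0.1496  0.2133]
bailA [0.4967 0.3404 0.0819]
bailB [ 0.4535  0.2146 -0.0048]
pivA [0.6012 0.3042 0.082 ]
pivB [0.5681 0.1786 0.003 ]
base1 [0.8541 0.0957 0.0145]
matc [ 0.4543 -0.1349  0.0077]
dish [0.3628 0.2037 0.0209]
bk [0.3512 0.1289 0.0011]
jar [0.6188 0.4593 0.0838]
bk3 [ 0.5463 -0.3742  0.0018]
rim t 283 (array([0.5805, 0.2429]), np.float64(0.0642)) 0.08720814496210709
wheel t 940 [0.64055596 0.03797398 0.04016393] (array([0.6411, 0.0393]), np.float64(0.043))
peg t 39 [0.6373 0.0842 0.0827] 0.08868751818909976
hook t 580 [ 0.618 -0.189  0.162] [ 0.792 -0.096  0.241]
bail t 259 [0.50174185 0.25498746 0.07568686]
rim s 328 (array([0.5834, 0.244 ]), np.float64(0.0649)) 0.08718196741840713
wheel s 998 [0.64746958 0.03641245 0.04141652] (array([0.645 , 0.0387]), np.float64(0.0437))
peg s 71 [0.6441 0.0828 0.0787] 0.09166029077924343
hook s 987 [ 0.619 -0.191  0.16 ] [ 0.794 -0.094  0.241]
bail s 208 [0.50167874 0.25878923 0.07643226]
```

View pics/crop1.png

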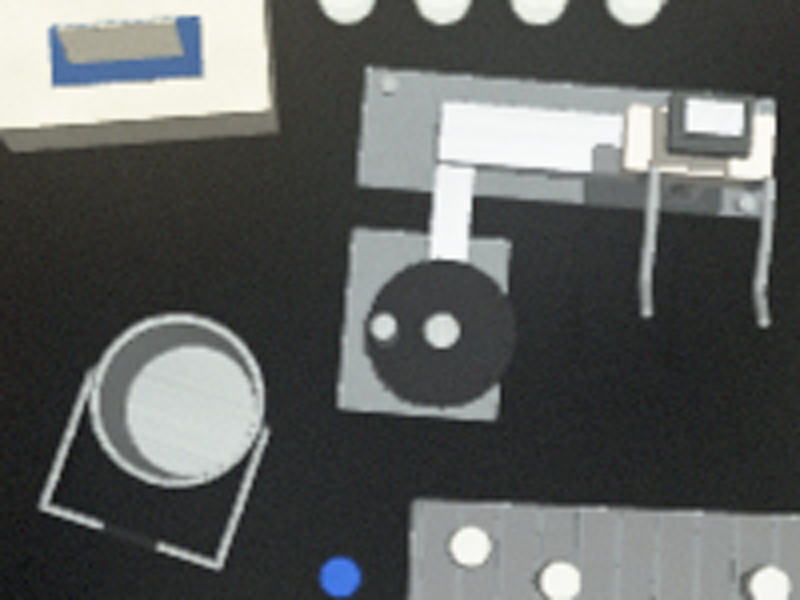

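The crop shows plain white plugs on the mat at (470,545), (558,582) and (768,585). The blue plug at (340,577) is off the mat. The bail's black sleeve is at crop pixel (130,537). Next I'll fit the bail and hook geometry.

```bash
python3 - <<'E'
from h import *
f=np.load("top0.npy",allow_pickle=True).item()
C=lambda x,y,z:w(f,140+x/4,90+y/4,z)
a,b=C(43,509,.075),C(221,567,.075); print("bar",a,b,(a+b)/2,np.linalg.norm(a-b)); d=a-b; print("yaw of y axis rel world y",np.arctan2(-d[0],d[1]))
c1,c2=C(92,373,.076),C(266,430,.076); print("pivmid",(c1+c2)/2, "len",np.linalg.norm((c1+c2)/2-(a+b)/2))
for n in"ts":
    p=np.load(f"hook{n}.npy")
    for s in(0,1):
        c=-.143; q=p[(p[:,0]<.735)&((p[:,1]>c)==bool(s))]
        print(n,s,len(q))
        for x in np.arange(.61,.74,.01):
            k=q[(q[:,0]>=x)&(q[:,0]<x+.01)]
            if len(k): print(round(x+.005,3),len(k),np.median(k[:,1]).round(4),np.percentile(k[:,2],[50,90]).round(4))
E
```

```text
bar [0.49724611 0.34377199 0.075     ] [0.45338184 0.20697758 0.075     ] [0.47531398 0.27537479 0.075     ] 0.1436550826421199
yaw of y axis rel world y -0.31030005625857554
pivmid [0.58038321 0.24123156 0.076     ] len 0.11048213565417983
t 0 116
0.615 3 -0.1779 [0.2345 0.2397]
0.625 9 -0.1804 [0.2323 0.2358]
0.635 10 -0.1787 [0.224  0.2259]
0.645 10 -0.1814 [0.2131 0.2151]
0.655 11 -0.1811 [0.2169 0.22  ]
0.665 11 -0.1829 [0.2217 0.2251]
0.675 10 -0.1823 [0.223  0.2259]
0.685 11 -0.1833 [0.2248 0.2267]
0.695 8 -0.1855 [0.2251 0.2266]
0.705 12 -0.186 [0.2236 0.2253]
0.715 10 -0.1857 [0.2261 0.2265]
0.725 10 -0.1843 [0.1945 0.2229]
0.735 1 -0.1839 [0.1628 0.1628]
t 1 112
0.625 6 -0.0993 [0.2362 0.2388]
0.635 9 -0.0985 [0.2281 0.2318]
0.645 9 -0.1003 [0.2196 0.2246]
0.655 11 -0.1007 [0.2152 0.2177]
0.665 10 -0.1028 [0.2181 0.2208]
0.675 13 -0.1025 [0.2217 0.2259]
0.685 10 -0.1036 [0.225  0.2291]
0.695 11 -0.105 [0.2273 0.2282]
0.705 10 -0.1055 [0.2248 0.2283]
0.715 10 -0.1055 [0.2244 0.2267]
0.725 9 -0.1054 [0.2231 0.2267]
0.735 4 -0.1048 [0.1844 0.1919]
s 0 200
0.615 1 -0.178 [0.2381 0.2381]
0.625 18 -0.1797 [0.2341 0.2374]
0.635 20 -0.1801 [0.2236 0.2296]
0.645 15 -0.1808 [0.2171 0.2201]
0.655 11 -0.1818 [0.2165 0.2188]
0.665 7 -0.1825 [0.221 0.223]
0.675 9 -0.1836 [0.2253 0.2281]
0.685 11 -0.1837 [0.2273 0.2288]
0.695 13 -0.1847 [0.2268 0.2286]
0.705 15 -0.1851 [0.2257 0.2278]
0.715 13 -0.1866 [0.2255 0.227 ]
0.725 42 -0.1868 [0.211  0.2236]
0.735 25 -0.1874 [0.1792 0.1917]
s 1 163
0.625 5 -0.0998 [0.2383 0.2392]
0.635 21 -0.1004 [0.2312 0.2383]
0.645 15 -0.1008 [0.2213 0.2257]
0.655 14 -0.1025 [0.216  0.2189]
0.665 7 -0.1026 [0.2188 0.2201]
0.675 7 -0.1043 [0.2237 0.2261]
0.685 9 -0.1042 [0.2269 0.2303]
0.695 13 -0.1048 [0.2265 0.228 ]
0.705 14 -0.1057 [0.2266 0.2288]
0.715 12 -0.1061 [0.2259 0.2282]
0.725 19 -0.1078 [0.2245 0.2276]
0.735 27 -0.1079 [0.2054 0.2186]
```

Request:
send_rows([
  {"translation":[-22,-22.7,0],"delta_rot":[0,0,-0.335],"jaw":6},
  {"translation":[-22,-22.7,0],"delta_rot":[0,0,-0.335],"jaw":6},
  {"translation":[-22,-22.7,0],"delta_rot":[0,0,-0.335],"jaw":6},
  {"translation":[-22,-22.7,0],"delta_rot":[0,0,-0.335],"jaw":6},
  {"translation":[-22,-22.7,0],"delta_rot":[0,0,-0.335],"jaw":6},
  {"translation":[-22,-22.7,0],"delta_rot":[0,0,-0.335],"jaw":6},
  {"translation":[-22,-22.7,0],"delta_rot":[0,0,-0.335],"jaw":6},
  {"translation":[-22,-22.7,0],"delta_rot":[0,0,-0.335],"jaw":6},
])

```text
time: 0.9
tool_pos: [0.3392, 0.3017, 0.2232]
tool_rot: [-0.0, 0.002, 1.0, -0.0]
contact_force: [0.4, 1.2, -0.1]
gripper_width: 0.702
grasp_force: 0.0
```

Request:
send_rows([
  {"translation":[-13.2,-28.6,12],"delta_rot":[0,0,0],"jaw":6},
  {"translation":[-13.2,-28.6,12],"delta_rot":[0,0,0],"jaw":6},
  {"translation":[-13.2,-28.6,12],"delta_rot":[0,0,0],"jaw":6},
  {"translation":[-13.2,-28.6,12],"delta_rot":[0,0,0],"jaw":6},
  {"translation":[-13.2,-28.6,12],"delta_rot":[0,0,0],"jaw":6},
  {"translation":[-13.2,-28.6,12],"delta_rot":[0,0,0],"jaw":6},
  {"translation":[-13.2,-28.6,12],"delta_rot":[0,0,0],"jaw":6},
  {"translation":[-13.2,-28.6,12],"delta_rot":[0,0,0],"jaw":6},
])

```text
time: 1.7
tool_pos: [0.4704, 0.0156, 0.1012]
tool_rot: [-0.002, 0.002, 1.0, 0.0]
contact_force: [-0.5, 0.7, 0.3]
gripper_width: 0.705
grasp_force: 0.0
```

```bash
cat > st.py <<'E'
from h import *
f=grab_frame("top");P=cloud(f);im=f["pixels"].astype(int)
m=(im.min(2)>150)&(P[...,2]>.026)&(P[...,2]<.05)&(P[...,0]>.37)&(P[...,0]<.56)&(P[...,1]>-.37)&(P[...,1]<.15)
n,l,s,c=cv2.connectedComponentsWithStats(m.astype(np.uint8))
for i in range(1,n):
    if s[i,4]>15: print(P[l==i].mean(0).round(4),s[i,4])
s=state();print(s["time"],s["tool_pos"],s["joint_pos"].round(3))
E
python3 st.py
```

```text
[ 0.5388 -0.34    0.0362] 19
[ 0.4657 -0.2886  0.0366] 81
[ 0.4403 -0.2197  0.0357] 83
1.75 [0.4702405  0.01716968 0.10211341] [-1.220e-01 -2.170e-01  2.076e+00  1.000e-03  1.286e+00 -1.691e+00]
```

Request:
send_rows([
  {"translation":[-0.1,0,4.5],"delta_rot":[0,0,0],"jaw":6},
  {"translation":[-0.1,0,7.9],"delta_rot":[0,0,0],"jaw":6},
  {"translation":[-0.1,0,7.9],"delta_rot":[0,0,0],"jaw":6},
  {"translation":[-0.1,0,7.9],"delta_rot":[0,0,0],"jaw":2.5},
  {"translation":[-0.1,0,7.9],"delta_rot":[0,0,0],"jaw":2.5},
  {"translation":[-0.1,0,7.9],"delta_rot":[0,0,0],"jaw":2.5},
  {"translation":[-0.1,0,7.9],"delta_rot":[0,0,0],"jaw":2.5},
  {"translation":[-0.1,0,7.9],"delta_rot":[0,0,0],"jaw":2.5},
])

```text
time: 2.55
tool_pos: [0.4741, 0.0178, 0.0281]
tool_rot: [0.003, -0.0, 1.0, -0.0]
contact_force: [-1.3, 0.3, 6.3]
gripper_width: 0.294
grasp_force: 2.7
```

```bash
python3 - <<'E'
from h import *
s=state();print(s["tool_pos"],s["gripper_width"],s["grasp_force"],s["contact_force"])
f=grab_frame("scene"); save(f,"s1.png",6,(170,150,300,250))
E
```

```text
[0.47405125 0.01776513 0.02809388] 0.2943322444627046 2.7456351353839636 [-1.27950114  0.30605778  6.30730117]
```

View pics/s1.png

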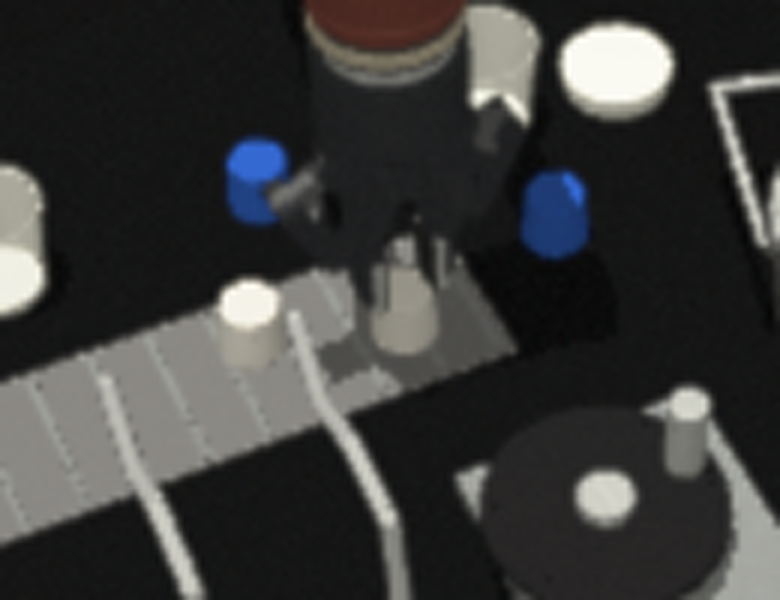

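Request:
send_rows([
  {"translation":[0,0,0],"delta_rot":[0,0,0],"jaw":6},
  {"translation":[0,0,0],"delta_rot":[0,0,0],"jaw":6},
  {"translation":[0,0,0],"delta_rot":[0,0,0],"jaw":6},
  {"translation":[0,0,-7],"delta_rot":[0,0,0],"jaw":6},
  {"translation":[10,0,-11],"delta_rot":[0,0,0],"jaw":6},
  {"translation":[10,0,-15],"delta_rot":[0,0,0],"jaw":6},
  {"translation":[10,0,-15],"delta_rot":[0,0,0],"jaw":6},
  {"translation":[10,0,-15],"delta_rot":[0,0,0],"jaw":6},
])

```text
time: 3.4
tool_pos: [0.373, 0.0173, 0.1812]
tool_rot: [0.007, -0.0, 1.0, -0.001]
contact_force: [0.4, -1.2, -0.0]
gripper_width: 0.704
grasp_force: 0.0
```

```bash
python3 st.py
```

```text
[ 0.5381 -0.3398  0.0366] 19
[0.4713 0.0178 0.0357] 78
[ 0.4657 -0.2887  0.0362] 81
[ 0.4441 -0.0543  0.0354] 79
[ 0.4403 -0.2196  0.0361] 83
3.45 [0.37275836 0.01736951 0.17828598] [-0.154 -0.603  2.22  -0.     1.516 -1.724]
```

Request:
send_rows([
  {"translation":[-9.85,0.05,5],"delta_rot":[0,0,0],"jaw":6},
  {"translation":[-9.85,0.05,8],"delta_rot":[0,0,0],"jaw":6},
  {"translation":[-9.85,0.05,11],"delta_rot":[0,0,0],"jaw":6},
  {"translation":[-9.85,0.05,15.3],"delta_rot":[0,0,0],"jaw":6},
  {"translation":[-9.85,0.05,15.3],"delta_rot":[0,0,0],"jaw":6},
  {"translation":[-9.85,0.05,15.3],"delta_rot":[0,0,0],"jaw":6},
  {"translation":[-9.85,0.05,15.3],"delta_rot":[0,0,0],"jaw":6},
  {"translation":[-9.85,0.05,15.3],"delta_rot":[0,0,0],"jaw":6},
])

```text
time: 4.25
tool_pos: [0.4722, 0.0179, 0.0244]
tool_rot: [0.003, -0.0, 1.0, -0.0]
contact_force: [-0.6, 0.4, -0.1]
gripper_width: 0.707
grasp_force: 0.0
```

Request:
send_rows([
  {"translation":[0,0,0],"delta_rot":[0,0,0],"jaw":1},
  {"translation":[0,0,0],"delta_rot":[0,0,0],"jaw":1},
  {"translation":[0,0,0],"delta_rot":[0,0,0],"jaw":1},
  {"translation":[0,0,0],"delta_rot":[0,0,0],"jaw":1},
  {"translation":[0,0,0],"delta_rot":[0,0,0],"jaw":1},
  {"translation":[0,0,0],"delta_rot":[0,0,0],"jaw":1},
  {"translation":[0,0,0],"delta_rot":[0,0,0],"jaw":1},
  {"translation":[0,0,0],"delta_rot":[0,0,0],"jaw":1},
])

```text
time: 5.05
tool_pos: [0.4712, 0.018, 0.0236]
tool_rot: [0.001, -0.0, 1.0, -0.0]
contact_force: [-2.8, -0.1, 7.5]
gripper_width: 0.317
grasp_force: 58.7
```

Request:
send_rows([
  {"translation":[0,0,-5],"delta_rot":[0,0,0],"jaw":1},
  {"translation":[0,0,-10],"delta_rot":[0,0,0],"jaw":1},
  {"translation":[-2,4.5,-12.5],"delta_rot":[0,0,0],"jaw":1},
  {"translation":[-4,9,-12.5],"delta_rot":[0,0,0],"jaw":1},
  {"translation":[-6,13.5,-12.5],"delta_rot":[0,0,0],"jaw":1},
  {"translation":[-8,18,-12.5],"delta_rot":[0,0,0],"jaw":1},
  {"translation":[-9.2,22.5,-12.5],"delta_rot":[0,0,0],"jaw":1},
  {"translation":[-9.2,22.5,-12.5],"delta_rot":[0,0,0],"jaw":1},
])

```text
time: 5.85
tool_pos: [0.5627, 0.248, 0.1469]
tool_rot: [0.0, -0.003, 1.0, 0.001]
contact_force: [-0.2, -0.1, -0.2]
gripper_width: 0.319
grasp_force: 59.1
```

```bash
python3 st.py; python3 - <<'E'
from h import *
f=grab_frame("scene"); save(f,"s2.png",5,(230,110,370,220))
E
```

```text
[ 0.5391 -0.3392  0.038 ] 22
[ 0.4655 -0.2892  0.0358] 78
[ 0.4442 -0.0544  0.036 ] 78
[ 0.4404 -0.2198  0.0361] 81
5.9 [0.56213118 0.24558188 0.14660169] [ 0.291  0.084  1.712  0.     1.346 -1.284]
```

View pics/s2.png

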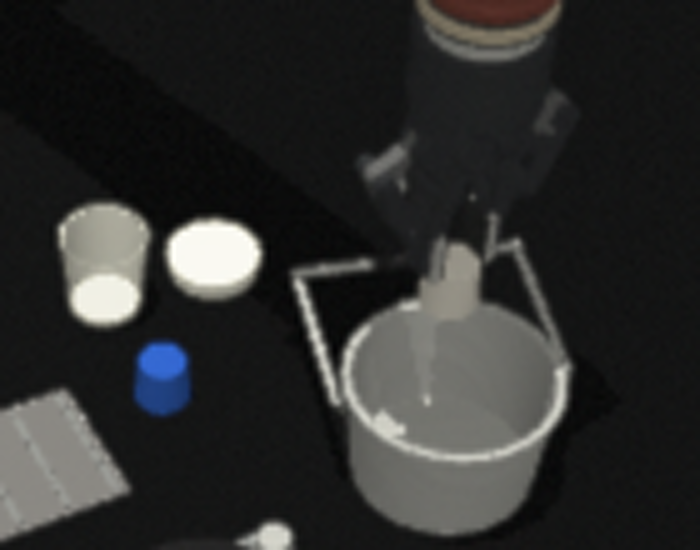

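Request:
send_rows([
  {"translation":[0,0,4],"delta_rot":[0,0,0],"jaw":1},
  {"translation":[0,0,7.7],"delta_rot":[0,0,0],"jaw":1},
  {"translation":[0,0,7.7],"delta_rot":[0,0,0],"jaw":1},
  {"translation":[0,0,7.7],"delta_rot":[0,0,0],"jaw":5.5},
  {"translation":[0,0,7.7],"delta_rot":[0,0,0],"jaw":5.5},
  {"translation":[0,0,7.7],"delta_rot":[0,0,0],"jaw":5.5},
  {"translation":[0,0,3],"delta_rot":[0,0,0],"jaw":5.5},
  {"translation":[0,0,0],"delta_rot":[0,0,0],"jaw":5.5},
])

```text
time: 6.75
tool_pos: [0.5632, 0.2434, 0.1505]
tool_rot: [0.002, -0.0, 1.0, 0.001]
contact_force: [1.6, -0.4, 0.1]
gripper_width: 0.645
grasp_force: 0.0
```

Request:
send_rows([
  {"translation":[11.8,-30,0],"delta_rot":[0,0,0],"jaw":6},
  {"translation":[11.8,-30,0],"delta_rot":[0,0,0],"jaw":6},
  {"translation":[11.8,-30,0],"delta_rot":[0,0,0],"jaw":6},
  {"translation":[11.8,-30,0],"delta_rot":[0,0,0],"jaw":6},
  {"translation":[11.8,-30,0],"delta_rot":[0,0,0],"jaw":6},
  {"translation":[11.8,-30,2],"delta_rot":[0,0,0],"jaw":6},
  {"translation":[11.8,-30,5],"delta_rot":[0,0,0],"jaw":6},
  {"translation":[11.8,-30,7],"delta_rot":[0,0,0],"jaw":6},
])

```text
time: 7.55
tool_pos: [0.4434, -0.0595, 0.0767]
tool_rot: [0.001, 0.002, 1.0, -0.001]
contact_force: [-0.5, 0.8, 0.5]
gripper_width: 0.7
grasp_force: 0.0
```

```bash
cat >> st.py <<'E'
m=(im.min(2)>100)&(P[...,2]>.012)&(P[...,2]<.075)&(np.hypot(P[...,0]-.582,P[...,1]-.243)<.052)
print("pail content",m.sum(),P[m].max(0).round(3) if m.any() else 0)
E
python3 st.py
```

```text
[ 0.5351 -0.3397  0.037 ] 18
[ 0.4656 -0.2887  0.0365] 79
[ 0.4403 -0.2199  0.0355] 82
7.6 [ 0.44151829 -0.05781763  0.07339231] [-0.298 -0.247  2.153 -0.     1.24  -1.865]
pail content 94 [0.614 0.283 0.042]
```

Request:
send_rows([
  {"translation":[-0.1,0.2,4.9],"delta_rot":[0,0,0],"jaw":6},
  {"translation":[-0.1,0.2,4.9],"delta_rot":[0,0,0],"jaw":6},
  {"translation":[-0.1,0.2,4.9],"delta_rot":[0,0,0],"jaw":6},
  {"translation":[-0.1,0.2,4.9],"delta_rot":[0,0,0],"jaw":1},
  {"translation":[-0.1,0.2,4.9],"delta_rot":[0,0,0],"jaw":1},
  {"translation":[-0.1,0.2,4.9],"delta_rot":[0,0,0],"jaw":1},
  {"translation":[-0.1,0.2,4.9],"delta_rot":[0,0,0],"jaw":1},
  {"translation":[-0.1,0.2,4.9],"delta_rot":[0,0,0],"jaw":1},
])

```text
time: 8.4
tool_pos: [0.4459, -0.055, 0.0286]
tool_rot: [0.001, -0.0, 1.0, -0.0]
contact_force: [-0.6, 1.2, 3.8]
gripper_width: 0.12
grasp_force: 2.0
```

Request:
send_rows([
  {"translation":[0,0,0],"delta_rot":[0,0,0],"jaw":6},
  {"translation":[0,0,0],"delta_rot":[0,0,0],"jaw":6},
  {"translation":[0,0,0],"delta_rot":[0,0,0],"jaw":6},
  {"translation":[0,0,-4],"delta_rot":[0,0,0],"jaw":6},
  {"translation":[5,0,-8],"delta_rot":[0,0,0],"jaw":6},
  {"translation":[8,0,-12],"delta_rot":[0,0,0],"jaw":6},
  {"translation":[8,0,-12],"delta_rot":[0,0,0],"jaw":6},
  {"translation":[8,0,-12],"delta_rot":[0,0,0],"jaw":6},
])

```text
time: 9.2
tool_pos: [0.3658, -0.0554, 0.1499]
tool_rot: [0.003, 0.0, 1.0, -0.001]
contact_force: [-0.2, 0.9, -0.9]
gripper_width: 0.703
grasp_force: 0.0
```

```bash
python3 st.py;  python3 - <<'E'
from h import *
f=grab_frame("scene"); save(f,"s3.png",4,(110,110,300,250))
E
```

```text
[ 0.5371 -0.3391  0.0362] 16
[ 0.4654 -0.2886  0.0365] 79
[ 0.4441 -0.0545  0.036 ] 77
[ 0.4404 -0.2198  0.036 ] 81
9.25 [ 0.3654362  -0.0550829   0.14813005] [-0.352 -0.585  2.259  0.     1.465 -1.922]
pail content 96 [0.578 0.254 0.044]
```

View pics/s3.png

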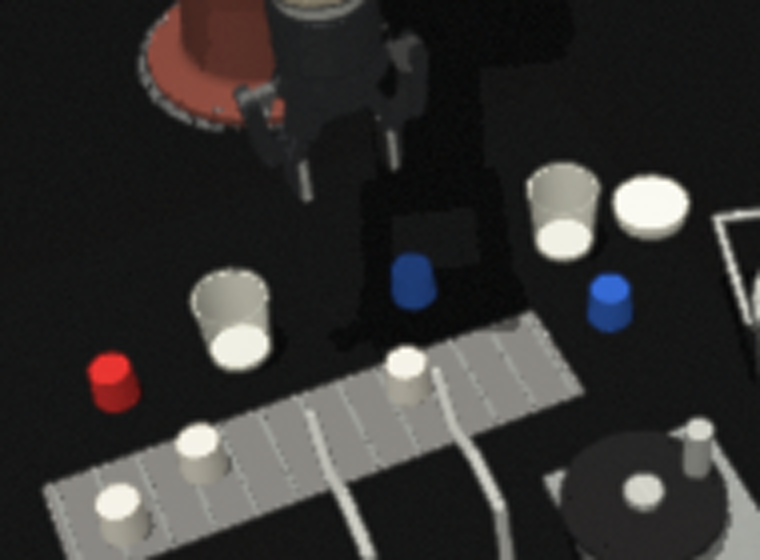

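Scene crop: stopper2 still stands at (405,375), so the grip slipped off its top. I'll go lower.

Request:
send_rows([
  {"translation":[-7.85,0,4],"delta_rot":[0,0,0],"jaw":6},
  {"translation":[-7.85,0,7],"delta_rot":[0,0,0],"jaw":6},
  {"translation":[-7.85,0.05,10],"delta_rot":[0,0,0],"jaw":6},
  {"translation":[-7.85,0.05,13],"delta_rot":[0,0,0],"jaw":6},
  {"translation":[-7.85,0.05,13],"delta_rot":[0,0,0],"jaw":6},
  {"translation":[-7.85,0.05,13],"delta_rot":[0,0,0],"jaw":6},
  {"translation":[-7.85,0.05,13],"delta_rot":[0,0,0],"jaw":6},
  {"translation":[-7.85,0.05,13],"delta_rot":[0,0,0],"jaw":6},
])

```text
time: 10.1
tool_pos: [0.4452, -0.0548, 0.0195]
tool_rot: [0.002, -0.0, 1.0, -0.001]
contact_force: [-0.3, 1.3, 0.7]
gripper_width: 0.704
grasp_force: 0.0
```

Request:
send_rows([
  {"translation":[0,0,0],"delta_rot":[0,0,0],"jaw":1},
  {"translation":[0,0,0],"delta_rot":[0,0,0],"jaw":1},
  {"translation":[0,0,0],"delta_rot":[0,0,0],"jaw":1},
  {"translation":[0,0,0],"delta_rot":[0,0,0],"jaw":1},
  {"translation":[0,0,0],"delta_rot":[0,0,0],"jaw":1},
  {"translation":[0,0,0],"delta_rot":[0,0,0],"jaw":1},
  {"translation":[0,0,0],"delta_rot":[0,0,0],"jaw":1},
  {"translation":[0,0,0],"delta_rot":[0,0,0],"jaw":1},
])

```text
time: 10.9
tool_pos: [0.4447, -0.0547, 0.0192]
tool_rot: [0.001, -0.0, 1.0, -0.0]
contact_force: [-2.5, 0.6, 7.7]
gripper_width: 0.332
grasp_force: 59.3
```

Request:
send_rows([
  {"translation":[0,0,-5],"delta_rot":[0,0,0],"jaw":1},
  {"translation":[0,0,-10],"delta_rot":[0,0,0],"jaw":1},
  {"translation":[-2,4,-13],"delta_rot":[0,0,0],"jaw":1},
  {"translation":[-4,8,-13],"delta_rot":[0,0,0],"jaw":1},
  {"translation":[-6,12,-13],"delta_rot":[0,0,0],"jaw":1},
  {"translation":[-8,16,-13],"delta_rot":[0,0,0],"jaw":1},
  {"translation":[-10,20,-13],"delta_rot":[0,0,0],"jaw":1},
  {"translation":[-12,24,-13],"delta_rot":[0,0,0],"jaw":1},
])

```text
time: 11.7
tool_pos: [0.5641, 0.1875, 0.1478]
tool_rot: [0.0, -0.0, 1.0, -0.0]
contact_force: [0.2, -1.0, -0.6]
gripper_width: 0.336
grasp_force: 59.4
```

Request:
send_rows([
  {"translation":[-2.5,4,0],"delta_rot":[0,0,0],"jaw":1},
  {"translation":[-3.7,5.8,0],"delta_rot":[0,0,0],"jaw":1},
  {"translation":[-3.7,5.8,3],"delta_rot":[0,0,0],"jaw":1},
  {"translation":[-3.7,5.8,7],"delta_rot":[0,0,0],"jaw":1},
  {"translation":[-3.7,5.8,7],"delta_rot":[0,0,0],"jaw":1},
  {"translation":[-3.7,5.8,7],"delta_rot":[0,0,0],"jaw":5.5},
  {"translation":[-3.7,5.8,7],"delta_rot":[0,0,0],"jaw":5.5},
  {"translation":[-3.7,5.8,7],"delta_rot":[0,0,0],"jaw":5.5},
])

```text
time: 12.5
tool_pos: [0.6024, 0.244, 0.0808]
tool_rot: [0.002, 0.0, 1.0, 0.001]
contact_force: [-0.2, 0.4, 0.7]
gripper_width: 0.643
grasp_force: 0.0
```

Request:
send_rows([
  {"translation":[0,0,-5],"delta_rot":[0,0,0],"jaw":5.5},
  {"translation":[0,0,-8],"delta_rot":[0,0,0],"jaw":6},
  {"translation":[16,-46,-8],"delta_rot":[0,0,0],"jaw":6},
  {"translation":[16,-46,-8],"delta_rot":[0,0,0],"jaw":6},
  {"translation":[16,-46,-8],"delta_rot":[0,0,0],"jaw":6},
  {"translation":[16,-46,-8],"delta_rot":[0,0,0],"jaw":6},
  {"translation":[16,-46,-8],"delta_rot":[0,0,0],"jaw":6},
  {"translation":[16,-46,-8],"delta_rot":[0,0,0],"jaw":6},
])

```text
time: 13.3
tool_pos: [0.5021, -0.0416, 0.16]
tool_rot: [0.002, -0.0, 1.0, -0.001]
contact_force: [0.3, -0.5, -0.0]
gripper_width: 0.702
grasp_force: 0.0
```

```bash
python3 st.py
```

```text
[ 0.5375 -0.3402  0.0356] 18
[ 0.4657 -0.2889  0.0359] 80
[ 0.4403 -0.2195  0.0365] 83
13.35 [ 0.50023175 -0.04770896  0.15974047] [-0.24  -0.2    1.96  -0.006  1.378 -1.805]
pail content 190 [0.628 0.26  0.044]
```

Request:
send_rows([
  {"translation":[6.2,-17.7,3],"delta_rot":[0,0,0],"jaw":6},
  {"translation":[6.2,-17.7,5],"delta_rot":[0,0,0],"jaw":6},
  {"translation":[6.2,-17.7,9],"delta_rot":[0,0,0],"jaw":6},
  {"translation":[6.2,-17.7,9],"delta_rot":[0,0,0],"jaw":6},
  {"translation":[6.2,-17.7,9],"delta_rot":[0,0,0],"jaw":6},
  {"translation":[6.2,-17.7,9],"delta_rot":[0,0,0],"jaw":6},
  {"translation":[6.2,-17.7,9],"delta_rot":[0,0,0],"jaw":6},
  {"translation":[6.2,-17.7,9],"delta_rot":[0,0,0],"jaw":6},
])

```text
time: 14.15
tool_pos: [0.4418, -0.2164, 0.0696]
tool_rot: [0.001, -0.001, 1.0, -0.001]
contact_force: [-0.7, 0.1, 0.5]
gripper_width: 0.7
grasp_force: 0.0
```

Request:
send_rows([
  {"translation":[0.1,-0.3,5.1],"delta_rot":[0,0,0],"jaw":6},
  {"translation":[0.1,-0.3,5.1],"delta_rot":[0,0,0],"jaw":6},
  {"translation":[0.1,-0.3,5.1],"delta_rot":[0,0,0],"jaw":6},
  {"translation":[0.1,-0.3,5.1],"delta_rot":[0,0,0],"jaw":1},
  {"translation":[0.1,-0.3,5.1],"delta_rot":[0,0,0],"jaw":1},
  {"translation":[0.1,-0.3,5.1],"delta_rot":[0,0,0],"jaw":1},
  {"translation":[0.1,-0.3,5.1],"delta_rot":[0,0,0],"jaw":1},
  {"translation":[0.1,-0.3,5.1],"delta_rot":[0,0,0],"jaw":1},
])

```text
time: 14.95
tool_pos: [0.441, -0.2207, 0.0194]
tool_rot: [0.002, -0.0, 1.0, -0.001]
contact_force: [0.2, 1.2, 7.2]
gripper_width: 0.332
grasp_force: 58.8
```

Request:
send_rows([
  {"translation":[0,0,-5],"delta_rot":[0,0,0],"jaw":1},
  {"translation":[0,0,-10],"delta_rot":[0,0,0],"jaw":1},
  {"translation":[-1,4,-13],"delta_rot":[0,0,0],"jaw":1},
  {"translation":[-2,8,-13],"delta_rot":[0,0,0],"jaw":1},
  {"translation":[-3,12,-13],"delta_rot":[0,0,0],"jaw":1},
  {"translation":[-4,16,-13],"delta_rot":[0,0,0],"jaw":1},
  {"translation":[-5,20,-13],"delta_rot":[0,0,0],"jaw":1},
  {"translation":[-6,24,-13],"delta_rot":[0,0,0],"jaw":1},
])

```text
time: 15.75
tool_pos: [0.4996, 0.0219, 0.1479]
tool_rot: [0.001, -0.0, 1.0, -0.0]
contact_force: [0.8, -0.1, -0.4]
gripper_width: 0.334
grasp_force: 59.5
```

Request:
send_rows([
  {"translation":[-1.8,4.5,0],"delta_rot":[0,0,0],"jaw":1},
  {"translation":[-3.5,9,0],"delta_rot":[0,0,0],"jaw":1},
  {"translation":[-5,13.5,0],"delta_rot":[0,0,0],"jaw":1},
  {"translation":[-7,18,0],"delta_rot":[0,0,0],"jaw":1},
  {"translation":[-8.1,22.3,0],"delta_rot":[0,0,0],"jaw":1},
  {"translation":[-8.1,22.3,0],"delta_rot":[0,0,0],"jaw":1},
  {"translation":[-8.1,22.3,3],"delta_rot":[0,0,0],"jaw":1},
  {"translation":[-8.1,22.3,5.5],"delta_rot":[0,0,0],"jaw":1},
])

```text
time: 16.55
tool_pos: [0.5808, 0.2437, 0.0924]
tool_rot: [0.001, -0.0, 1.0, 0.0]
contact_force: [-0.3, -0.3, -0.7]
gripper_width: 0.336
grasp_force: 59.5
```

```bash
python3 - <<'E'
from h import *
f=grab_frame("top"); save(f,"s4.png",8,(150,150,230,225)); print(state()["tool_pos"])
E
```

```text
[0.57721642 0.24231143 0.0864992 ]
```

View pics/s4.png

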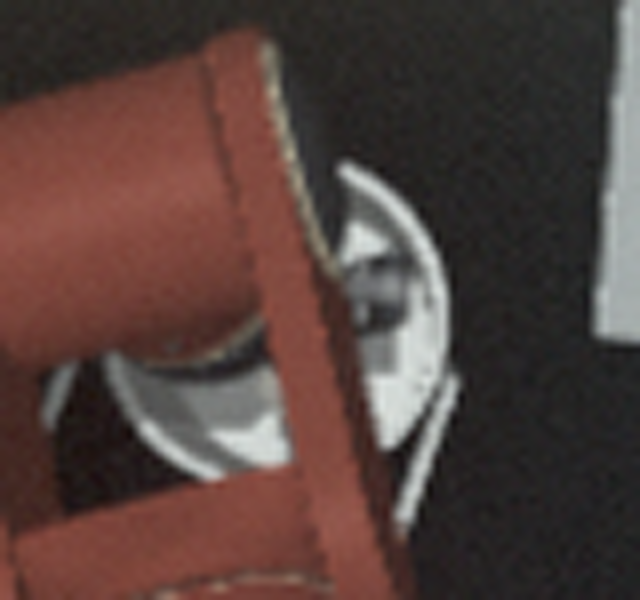

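The arm hides most of the pail interior here; it still stands on the bench in place. I'll release.

Request:
send_rows([
  {"translation":[0,0,1],"delta_rot":[0,0,0],"jaw":5.5},
  {"translation":[0,0,1],"delta_rot":[0,0,0],"jaw":5.5},
  {"translation":[0,0,1],"delta_rot":[0,0,0],"jaw":5.5},
  {"translation":[0,0,-4],"delta_rot":[0,0,0],"jaw":5.5},
  {"translation":[0,0,-7],"delta_rot":[0,0,0],"jaw":6},
  {"translation":[1,-5,-7],"delta_rot":[0,0,0],"jaw":6},
  {"translation":[2,-10,-7],"delta_rot":[0,0,0],"jaw":6},
  {"translation":[3,-14.8,-7],"delta_rot":[0,0,0],"jaw":6},
])

```text
time: 17.4
tool_pos: [0.5509, 0.095, 0.1643]
tool_rot: [0.002, -0.001, 1.0, -0.0]
contact_force: [1.7, -1.0, -0.6]
gripper_width: 0.701
grasp_force: 0.0
```

Request:
send_rows([
  {"translation":[2,-4.5,0],"delta_rot":[0,0,0],"jaw":6},
  {"translation":[4,-9,0],"delta_rot":[0,0,0],"jaw":6},
  {"translation":[6,-13.5,0],"delta_rot":[0,0,0],"jaw":6},
  {"translation":[7,-18,0],"delta_rot":[0,0,0],"jaw":6},
  {"translation":[7.5,-22.5,0],"delta_rot":[0,0,0],"jaw":6},
  {"translation":[8,-27,0],"delta_rot":[0,0,0],"jaw":6},
  {"translation":[8.5,-31.5,0],"delta_rot":[0,0,0],"jaw":6},
  {"translation":[8.5,-36,0],"delta_rot":[0,0,0],"jaw":6},
])

```text
time: 18.2
tool_pos: [0.4653, -0.2663, 0.164]
tool_rot: [0.002, 0.0, 1.0, -0.001]
contact_force: [1.0, -0.3, 0.6]
gripper_width: 0.707
grasp_force: 0.0
```

```bash
python3 st.py
```

```text
18.25 [ 0.46519853 -0.27233918  0.16440102] [-0.666 -0.114  1.877 -0.004  1.372 -2.231]
pail content 231 [0.624 0.276 0.073]
```

Request:
send_rows([
  {"translation":[0,-2.1,5],"delta_rot":[0,0,0],"jaw":6},
  {"translation":[0,-2.1,9],"delta_rot":[0,0,0],"jaw":6},
  {"translation":[0,-2.1,9],"delta_rot":[0,0,0],"jaw":6},
  {"translation":[0,-2.1,9],"delta_rot":[0,0,0],"jaw":6},
  {"translation":[0,-2.1,9],"delta_rot":[0,0,0],"jaw":6},
  {"translation":[0,-2.1,9],"delta_rot":[0,0,0],"jaw":6},
  {"translation":[0,-2.1,9],"delta_rot":[0,0,0],"jaw":6},
  {"translation":[0,-2.1,9],"delta_rot":[0,0,0],"jaw":6},
])

```text
time: 19.05
tool_pos: [0.466, -0.285, 0.073]
tool_rot: [0.001, -0.0, 1.0, -0.001]
contact_force: [0.5, -0.1, 1.3]
gripper_width: 0.702
grasp_force: 0.0
```

```bash
python3 st.py
```

```text
19.1 [ 0.46578388 -0.28491524  0.07256552] [-0.685  0.008  1.923 -0.     1.209 -2.257]
pail content 227 [0.615 0.286 0.073]
```

Request:
send_rows([
  {"translation":[0,-0.4,5.4],"delta_rot":[0,0,0],"jaw":6},
  {"translation":[0,-0.4,5.4],"delta_rot":[0,0,0],"jaw":6},
  {"translation":[0,-0.4,5.4],"delta_rot":[0,0,0],"jaw":6},
  {"translation":[0,-0.4,5.4],"delta_rot":[0,0,0],"jaw":1},
  {"translation":[0,-0.4,5.4],"delta_rot":[0,0,0],"jaw":1},
  {"translation":[0,-0.4,5.4],"delta_rot":[0,0,0],"jaw":1},
  {"translation":[0,-0.4,5.4],"delta_rot":[0,0,0],"jaw":1},
  {"translation":[0,-0.4,5.4],"delta_rot":[0,0,0],"jaw":1},
])

```text
time: 19.9
tool_pos: [0.4669, -0.2899, 0.0202]
tool_rot: [0.002, -0.0, 1.0, -0.001]
contact_force: [-0.1, -0.0, 7.4]
gripper_width: 0.335
grasp_force: 59.4
```

```bash
python3 - <<'E'
from h import *
f=grab_frame("top"); save(f,"s5.png",6,(145,155,275,255)); print(state()["tool_pos"])
E
```

```text
[ 0.46687598 -0.28989797  0.02016696]
```

View pics/s5.png

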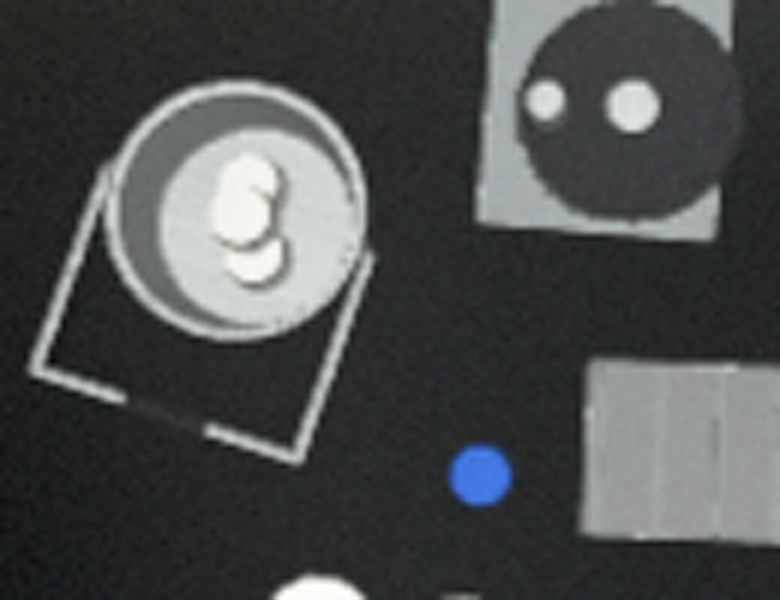

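Top crop: three stoppers are in the pail, with the third, at (240,215), sitting on top of the other two. I'll put the fourth in on the wheel side.

Request:
send_rows([
  {"translation":[0,0,-5],"delta_rot":[0,0,0],"jaw":1},
  {"translation":[0,0,-10],"delta_rot":[0,0,0],"jaw":1},
  {"translation":[0,4,-13],"delta_rot":[0,0,0],"jaw":1},
  {"translation":[0,8.5,-13],"delta_rot":[0,0,0],"jaw":1},
  {"translation":[0,13,-13],"delta_rot":[0,0,0],"jaw":1},
  {"translation":[-1,17.5,-13],"delta_rot":[0,0,0],"jaw":1},
  {"translation":[-2,22,-13],"delta_rot":[0,0,0],"jaw":1},
  {"translation":[-3,26.5,-13],"delta_rot":[0,0,0],"jaw":1},
])

```text
time: 20.75
tool_pos: [0.4955, -0.022, 0.1485]
tool_rot: [0.001, 0.0, 1.0, -0.0]
contact_force: [0.4, 0.0, -1.2]
gripper_width: 0.33
grasp_force: 59.3
```

Request:
send_rows([
  {"translation":[-1.8,4,0],"delta_rot":[0,0,0],"jaw":1},
  {"translation":[-3.5,8,0],"delta_rot":[0,0,0],"jaw":1},
  {"translation":[-5,12,0],"delta_rot":[0,0,0],"jaw":1},
  {"translation":[-7,16,0],"delta_rot":[0,0,0],"jaw":1},
  {"translation":[-8.7,20,0],"delta_rot":[0,0,0],"jaw":1},
  {"translation":[-8.7,23.4,0],"delta_rot":[0,0,0],"jaw":1},
  {"translation":[-8.7,23.4,3],"delta_rot":[0,0,0],"jaw":1},
  {"translation":[-8.7,23.4,4],"delta_rot":[0,0,0],"jaw":1},
])

```text
time: 21.55
tool_pos: [0.5807, 0.211, 0.1053]
tool_rot: [-0.002, -0.001, 1.0, -0.0]
contact_force: [-1.5, -1.2, -1.4]
gripper_width: 0.332
grasp_force: 59.3
```

Request:
send_rows([
  {"translation":[0,0,0],"delta_rot":[0,0,0],"jaw":1},
  {"translation":[0,0,0],"delta_rot":[0,0,0],"jaw":1},
  {"translation":[0,0,0],"delta_rot":[0,0,0],"jaw":5},
  {"translation":[0,0,0],"delta_rot":[0,0,0],"jaw":5},
  {"translation":[0,0,0],"delta_rot":[0,0,0],"jaw":5},
  {"translation":[0,0,-4],"delta_rot":[0,0,0],"jaw":5},
  {"translation":[4,0,-7],"delta_rot":[0,0,0],"jaw":5},
  {"translation":[8.4,0,-8],"delta_rot":[0,0,0],"jaw":5},
])

```text
time: 22.35
tool_pos: [0.5002, 0.2105, 0.1924]
tool_rot: [0.003, 0.001, 1.0, 0.001]
contact_force: [-0.2, 0.5, 1.0]
gripper_width: 0.585
grasp_force: 0.0
```

Request:
send_rows([
  {"translation":[0,-5,0],"delta_rot":[0,0,-0.15],"jaw":4},
  {"translation":[0,-9,0],"delta_rot":[0,0,-0.3],"jaw":4},
  {"translation":[0,-9,0],"delta_rot":[0,0,-0.45],"jaw":4},
  {"translation":[0,-9,0],"delta_rot":[0,0,-0.6],"jaw":4},
  {"translation":[0,-9,0],"delta_rot":[0,0,-0.75],"jaw":4},
  {"translation":[0,-9,0],"delta_rot":[0,0,-0.9],"jaw":4},
  {"translation":[0,-9,0],"delta_rot":[0,0,-1.05],"jaw":4},
  {"translation":[0,-9,0],"delta_rot":[0,0,-1.19],"jaw":4},
])

```text
time: 23.15
tool_pos: [0.4984, 0.1201, 0.1882]
tool_rot: [0.0, -0.557, 0.83, -0.0]
contact_force: [0.3, 1.1, 0.8]
gripper_width: 0.469
grasp_force: 0.0
```

```bash
python3 - <<'E'
from h import *
f=grab_frame("top"); save(f,"s6.png",6,(145,155,245,255)); np.save("t6.npy",f,allow_pickle=True);s=state();print(s["tool_pos"],s["joint_pos"])
g=grab_frame("scene");np.save("g6.npy",g,allow_pickle=True)
E
```

```text
[0.4983789  0.12014165 0.18812556] [ 9.12994605e-02 -1.96523910e-01  1.90900692e+00  9.61673488e-06
  1.42826691e+00 -2.66489850e+00]
```

View pics/s6.png

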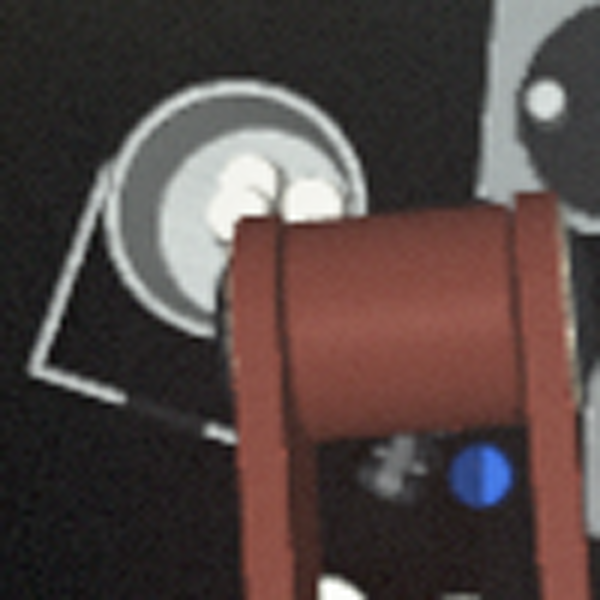

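The fourth stopper is in the pail at (312,205), and the pail and bail have not moved. Turning this way, joint 6 would run out of range at the hook, so I'll turn the wrist the other way round.

Request:
send_rows([
  {"translation":[0,0,0],"delta_rot":[0,0,0.14],"jaw":4},
  {"translation":[0,0,0],"delta_rot":[0,0,0.28],"jaw":4},
  {"translation":[0,0,0],"delta_rot":[0,0,0.42],"jaw":4},
  {"translation":[0,0,0],"delta_rot":[0,0,0.56],"jaw":4},
  {"translation":[0,0,0],"delta_rot":[0,0,0.7],"jaw":4},
  {"translation":[0,0,0],"delta_rot":[0,0,0.84],"jaw":4},
  {"translation":[0,0,0],"delta_rot":[0,0,0.98],"jaw":4},
  {"translation":[0,0,0],"delta_rot":[0,0,1.12],"jaw":4},
])

```text
time: 24.05
tool_pos: [0.4983, 0.1202, 0.188]
tool_rot: [0.0, -0.023, 1.0, 0.0]
contact_force: [0.2, -0.5, -0.2]
gripper_width: 0.472
grasp_force: 0.0
```

Request:
send_rows([
  {"translation":[0,0,0],"delta_rot":[0,0,0.14],"jaw":4},
  {"translation":[0,0,0],"delta_rot":[0,0,0.28],"jaw":4},
  {"translation":[0,0,0],"delta_rot":[0,0,0.42],"jaw":4},
  {"translation":[0,0,0],"delta_rot":[0,0,0.56],"jaw":4},
  {"translation":[0,0,0],"delta_rot":[0,0,0.7],"jaw":4},
  {"translation":[0,0,0],"delta_rot":[0,0,0.84],"jaw":4},
  {"translation":[0,0,0],"delta_rot":[0,0,0.98],"jaw":4},
  {"translation":[0,0,0],"delta_rot":[0,0,1.12],"jaw":4},
])

```text
time: 24.85
tool_pos: [0.4983, 0.1202, 0.188]
tool_rot: [0.0, 0.511, 0.859, 0.0]
contact_force: [0.6, 0.5, 0.8]
gripper_width: 0.469
grasp_force: 0.0
```

Request:
send_rows([
  {"translation":[0,0,0],"delta_rot":[0,0,0.14],"jaw":4},
  {"translation":[0,0,0],"delta_rot":[0,0,0.28],"jaw":4},
  {"translation":[0,0,0],"delta_rot":[0,0,0.42],"jaw":4},
  {"translation":[0,0,0],"delta_rot":[0,0,0.56],"jaw":4},
  {"translation":[0,0,0],"delta_rot":[0,0,0.7],"jaw":4},
  {"translation":[0,0,0],"delta_rot":[0,0,0.83],"jaw":4},
  {"translation":[0,0,0],"delta_rot":[0,0,0.83],"jaw":4},
  {"translation":[0,0,0],"delta_rot":[0,0,0.83],"jaw":4},
])

```text
time: 25.65
tool_pos: [0.4983, 0.1202, 0.1878]
tool_rot: [0.0, 0.811, 0.584, 0.0]
contact_force: [0.5, -0.3, -0.5]
gripper_width: 0.468
grasp_force: 0.0
```

```bash
python3 - <<'E'
from h import *
s=state();M=R.from_quat(np.roll(s["tool_rot"],-1)).as_matrix();print(s["tool_pos"],M.round(3),"yaw y",np.arctan2(M[1,1],M[0,1]),s["joint_pos"].round(2))
print("to above bar .15",rel([.4753,.2754,.15]))
E
```

```text
[0.49829322 0.12021141 0.18780538] [[ 0.317  0.948  0.   ]
 [ 0.948 -0.317 -0.   ]
 [ 0.     0.    -1.   ]] yaw y -0.3225525108646422 [ 0.09 -0.2   1.91 -0.    1.43  0.41]
to above bar .15 [13.99 -7.1   3.78]
```

Request:
send_rows([
  {"translation":[4.5,-2.3,0],"delta_rot":[0,0,0.01],"jaw":4},
  {"translation":[9,-4.6,0],"delta_rot":[0,0,0.01],"jaw":4},
  {"translation":[14,-7.1,0],"delta_rot":[0,0,0.01],"jaw":4},
  {"translation":[14,-7.1,0],"delta_rot":[0,0,0.01],"jaw":4},
  {"translation":[14,-7.1,4],"delta_rot":[0,0,0.01],"jaw":4},
  {"translation":[14,-7.1,6],"delta_rot":[0,0,0.01],"jaw":4},
  {"translation":[14,-7.1,6],"delta_rot":[0,0,0.01],"jaw":4},
  {"translation":[14,-7.1,6],"delta_rot":[0,0,0.01],"jaw":4},
])

```text
time: 26.45
tool_pos: [0.4756, 0.2752, 0.1278]
tool_rot: [0.0, 0.815, 0.58, -0.0]
contact_force: [1.5, -0.5, 0.6]
gripper_width: 0.466
grasp_force: 0.0
```

```bash
python3 - <<'E'
from h import *
s=state();print(s["tool_pos"],rel([.4753,.2754,.068]))
f=grab_frame("scene"); save(f,"s7.png",6,(250,110,370,210))
E
```

```text
[0.47560425 0.27516495 0.12784891] [ 0.01 -0.04  5.98]
```

View pics/s7.png

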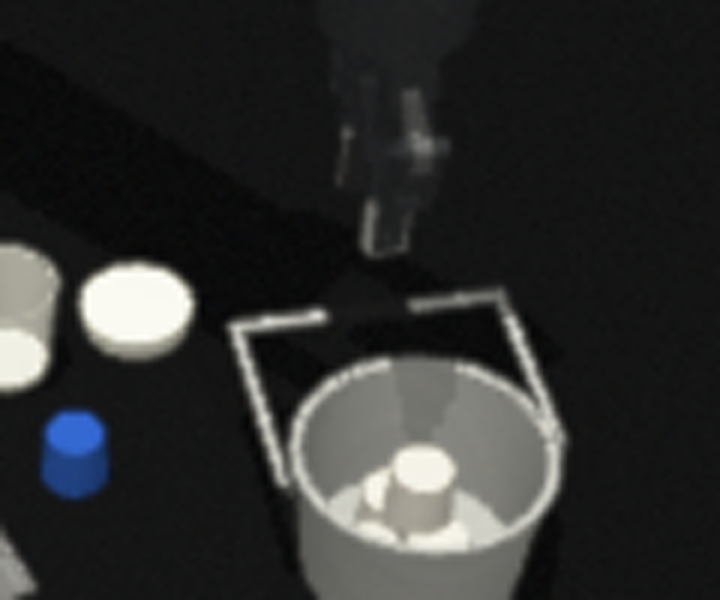

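The fingers (385,235) stand above the sleeve (370,305), and all four stoppers are in the pail. I'll descend and close.

Request:
send_rows([
  {"translation":[0,0,3],"delta_rot":[0,0,0],"jaw":4},
  {"translation":[0,0,6],"delta_rot":[0,0,0],"jaw":4},
  {"translation":[0,0,6],"delta_rot":[0,0,0],"jaw":4},
  {"translation":[0,0,6],"delta_rot":[0,0,0],"jaw":0.4},
  {"translation":[0,0,6],"delta_rot":[0,0,0],"jaw":0.4},
  {"translation":[0,0,6],"delta_rot":[0,0,0],"jaw":0.4},
  {"translation":[0,0,6],"delta_rot":[0,0,0],"jaw":0.4},
  {"translation":[0,0,6],"delta_rot":[0,0,0],"jaw":0.4},
])

```text
time: 27.3
tool_pos: [0.4768, 0.2762, 0.0696]
tool_rot: [0.0, 0.815, 0.58, 0.002]
contact_force: [0.1, 1.2, 3.5]
gripper_width: 0.048
grasp_force: 2.3
```

Request:
send_rows([
  {"translation":[0,0,-2],"delta_rot":[0,0,0],"jaw":4},
  {"translation":[0,0,-2],"delta_rot":[0,0,0],"jaw":4},
  {"translation":[0,0,-2],"delta_rot":[0,0,0],"jaw":4},
  {"translation":[0,0,-2],"delta_rot":[0,0,0],"jaw":4},
  {"translation":[0,0,-2],"delta_rot":[0,0,0],"jaw":4},
  {"translation":[0,0,-2],"delta_rot":[0,0,0],"jaw":4},
  {"translation":[0,0,-2],"delta_rot":[0,0,0],"jaw":4},
  {"translation":[0,0,-2],"delta_rot":[0,0,0],"jaw":4},
])

```text
time: 28.1
tool_pos: [0.4753, 0.2755, 0.0874]
tool_rot: [-0.0, 0.815, 0.58, -0.0]
contact_force: [-0.3, -0.5, 0.4]
gripper_width: 0.469
grasp_force: 0.0
```

```bash
python3 - <<'E'
from h import *
s=state();print(s["tool_pos"],s["gripper_width"],rel([.4753,.2754,.062]))
f=grab_frame("scene"); P=cloud(f)
# fingertip + bail points near tool
m=(f["range_z"]>0)&(np.hypot(P[...,0]-.476,P[...,1]-.2755)<.08)
p=P[m&(P[...,2]>.05)&(P[...,2]<.2)]
for a in np.arange(.06,.14,.005):
    q=p[(p[:,2]>=a)&(p[:,2]<a+.005)]
    if len(q): print(round(a,3),len(q),q.min(0).round(3),q.max(0).round(3))
save(f,"s8.png",9,(275,125,345,190))
E
```

```text
[0.47531389 0.27553496 0.08737419] 0.46901014678917746 [-0.01  0.    2.54]
0.06 28 [0.522 0.215 0.06 ] [0.554 0.299 0.065]
0.065 40 [0.464 0.218 0.065] [0.551 0.314 0.07 ]
0.07 64 [0.454 0.199 0.07 ] [0.551 0.344 0.075]
0.075 116 [0.458 0.198 0.075] [0.55  0.345 0.08 ]
0.08 61 [0.466 0.213 0.08 ] [0.551 0.339 0.085]
0.085 3 [0.537 0.28  0.086] [0.539 0.286 0.087]
0.09 1 [0.449 0.286 0.091] [0.449 0.286 0.091]
0.095 4 [0.452 0.261 0.098] [0.503 0.276 0.1  ]
0.1 8 [0.455 0.261 0.101] [0.505 0.293 0.105]
0.105 12 [0.452 0.257 0.105] [0.508 0.279 0.11 ]
0.11 16 [0.452 0.256 0.11 ] [0.509 0.282 0.115]
0.115 9 [0.456 0.259 0.116] [0.509 0.282 0.119]
0.12 19 [0.451 0.256 0.12 ] [0.51  0.28  0.125]
0.125 6 [0.449 0.259 0.126] [0.511 0.276 0.129]
0.13 5 [0.447 0.259 0.13 ] [0.507 0.275 0.133]
0.135 4 [0.441 0.275 0.135] [0.458 0.287 0.14 ]
0.14 5 [0.45  0.253 0.14 ] [0.504 0.273 0.145]
```

View pics/s8.png

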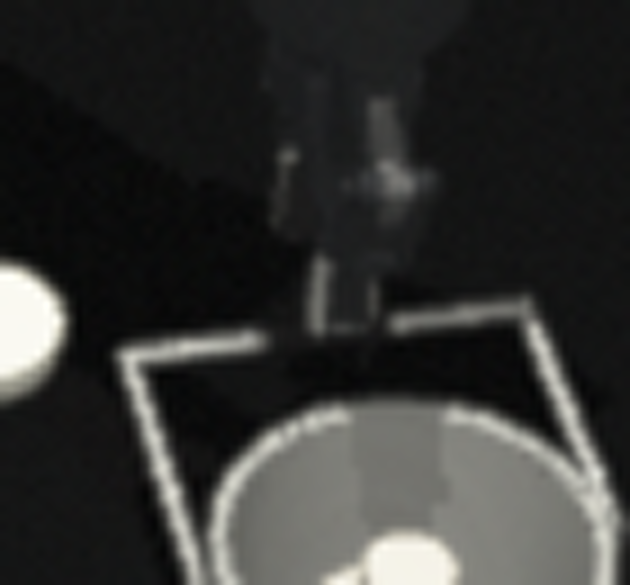

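Crop: with the jaw at 4 cm, the fingertips (345,330) reach only to about TCP height, just above the sleeve. So I need to go lower with a narrower opening.

Request:
send_rows([
  {"translation":[0,0,0],"delta_rot":[0,0,0],"jaw":3},
  {"translation":[0,0,0],"delta_rot":[0,0,0],"jaw":3},
  {"translation":[0,0,1],"delta_rot":[0,0,0],"jaw":3},
  {"translation":[0,0,2],"delta_rot":[0,0,0],"jaw":3},
  {"translation":[0,0,2.8],"delta_rot":[0,0,0],"jaw":3},
  {"translation":[0,0,2.8],"delta_rot":[0,0,0],"jaw":3},
  {"translation":[0,0,2.8],"delta_rot":[0,0,0],"jaw":3},
  {"translation":[0,0,2.8],"delta_rot":[0,0,0],"jaw":3},
])

```text
time: 28.95
tool_pos: [0.4757, 0.2757, 0.0599]
tool_rot: [0.0, 0.815, 0.58, 0.0]
contact_force: [-0.0, 0.4, 0.3]
gripper_width: 0.353
grasp_force: 0.0
```

Request:
send_rows([
  {"translation":[0,0,0],"delta_rot":[0,0,0],"jaw":0.4},
  {"translation":[0,0,0],"delta_rot":[0,0,0],"jaw":0.4},
  {"translation":[0,0,0],"delta_rot":[0,0,0],"jaw":0.4},
  {"translation":[0,0,0],"delta_rot":[0,0,0],"jaw":0.4},
  {"translation":[0,0,0],"delta_rot":[0,0,0],"jaw":0.4},
  {"translation":[0,0,0],"delta_rot":[0,0,0],"jaw":0.4},
  {"translation":[0,0,0],"delta_rot":[0,0,0],"jaw":0.4},
  {"translation":[0,0,0],"delta_rot":[0,0,0],"jaw":0.4},
])

```text
time: 29.75
tool_pos: [0.4757, 0.2758, 0.0599]
tool_rot: [-0.0, 0.815, 0.58, 0.0]
contact_force: [1.7, 0.7, 3.0]
gripper_width: 0.108
grasp_force: 59.0
```

Request:
send_rows([
  {"translation":[0,0.06,-1.15],"delta_rot":[0,0,0],"jaw":0.4},
  {"translation":[0,0.24,-2.29],"delta_rot":[0,0,0],"jaw":0.4},
  {"translation":[0,0.54,-3.4],"delta_rot":[0,0,0],"jaw":0.4},
  {"translation":[0,0.95,-4.47],"delta_rot":[0,0,0],"jaw":0.4},
  {"translation":[0,1.47,-5.5],"delta_rot":[0,0,0],"jaw":0.4},
  {"translation":[0,2.1,-6.47],"delta_rot":[0,0,0],"jaw":0.4},
  {"translation":[0,2.83,-7.36],"delta_rot":[0,0,0],"jaw":0.4},
  {"translation":[0,3.64,-8.17],"delta_rot":[0,0,0],"jaw":0.4},
])

```text
time: 30.55
tool_pos: [0.5103, 0.2638, 0.143]
tool_rot: [-0.0, 0.815, 0.58, 0.0]
contact_force: [-3.1, 0.7, 3.4]
gripper_width: 0.106
grasp_force: 59.3
```

Request:
send_rows([
  {"translation":[0,0.89,-0.73],"delta_rot":[0,0,0],"jaw":0.4},
  {"translation":[0,1.86,-1.36],"delta_rot":[0,0,0],"jaw":0.4},
  {"translation":[0,2.89,-1.88],"delta_rot":[0,0,0],"jaw":0.4},
  {"translation":[0,3.96,-2.29],"delta_rot":[0,0,0],"jaw":0.4},
  {"translation":[0,5.07,-2.59],"delta_rot":[0,0,0],"jaw":0.4},
  {"translation":[0,6.21,-2.77],"delta_rot":[0,0,0],"jaw":0.4},
  {"translation":[0,6.98,-2.8],"delta_rot":[0,0,0],"jaw":0.4},
  {"translation":[0,6.98,-2.8],"delta_rot":[0,0,0],"jaw":0.4},
])

```text
time: 31.35
tool_pos: [0.5783, 0.2407, 0.1705]
tool_rot: [0.001, 0.815, 0.58, 0.002]
contact_force: [0.9, 3.4, 6.7]
gripper_width: 0.11
grasp_force: 59.7
```

```bash
python3 - <<'E'
from h import *
s=state();print(s["tool_pos"],s["gripper_width"],s["contact_force"])
f=grab_frame("scene"); save(f,"s9.png",5,(250,70,380,220))
E
```

```text
[0.57830594 0.24071823 0.17049757] 0.1104641147423528 [0.90849404 3.35029299 6.74349366]
```

View pics/s9.png

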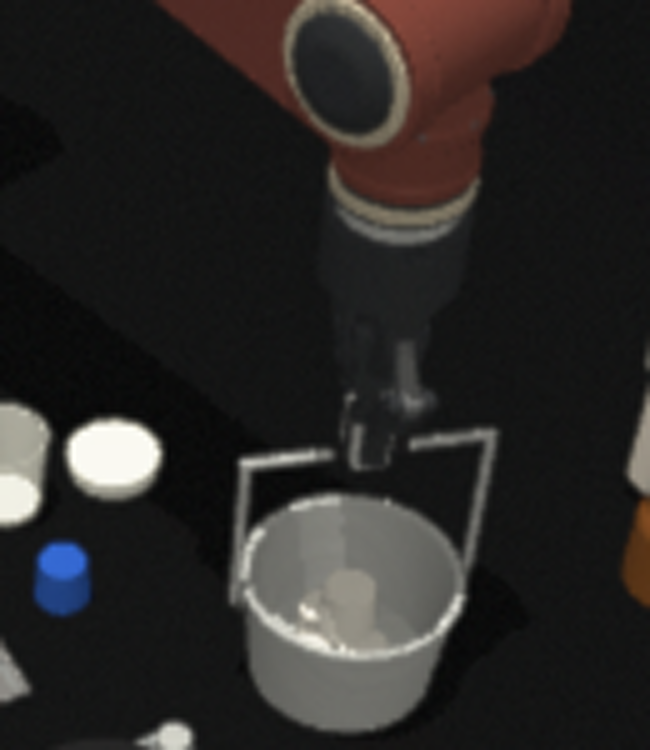

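The bail is upright, with its bar at about (360,450), and the pail stands with the stoppers inside. Now I'll lift it gently and back off towards −x.

Request:
send_rows([
  {"translation":[0,0.2,-0.5],"delta_rot":[0,0,0],"jaw":0.4},
  {"translation":[0,0.2,-1.2],"delta_rot":[0,0,0],"jaw":0.4},
  {"translation":[0,0.2,-2],"delta_rot":[0,0,0],"jaw":0.4},
  {"translation":[0,0.2,-3],"delta_rot":[0,0,0],"jaw":0.4},
  {"translation":[0,0.2,-4],"delta_rot":[0,0,0],"jaw":0.4},
  {"translation":[0,0.2,-5.2],"delta_rot":[0,0,0],"jaw":0.4},
  {"translation":[0,0.2,-6.4],"delta_rot":[0,0,0],"jaw":0.4},
  {"translation":[0,0.2,-7.2],"delta_rot":[0,0,0],"jaw":0.4},
])

```text
time: 32.2
tool_pos: [0.5782, 0.2403, 0.2436]
tool_rot: [0.0, 0.815, 0.58, 0.001]
contact_force: [0.5, 0.2, -7.3]
gripper_width: 0.108
grasp_force: 58.7
```

Request:
send_rows([
  {"translation":[-0.1,-0.3,0],"delta_rot":[0,0,-0.03],"jaw":0.4},
  {"translation":[-0.3,-1,0],"delta_rot":[0,0,-0.07],"jaw":0.4},
  {"translation":[-0.6,-1.8,0],"delta_rot":[0,0,-0.11],"jaw":0.4},
  {"translation":[-0.9,-2.7,0],"delta_rot":[0,0,-0.15],"jaw":0.4},
  {"translation":[-1.2,-3.6,0],"delta_rot":[0,0,-0.19],"jaw":0.4},
  {"translation":[-1.5,-4.4,0],"delta_rot":[0,0,-0.22],"jaw":0.4},
  {"translation":[-1.7,-5,0],"delta_rot":[0,0,-0.25],"jaw":0.4},
  {"translation":[-1.8,-5.2,0],"delta_rot":[0,0,-0.26],"jaw":0.4},
])

```text
time: 33.0
tool_pos: [0.5218, 0.2402, 0.2411]
tool_rot: [-0.0, 0.732, 0.681, -0.0]
contact_force: [0.5, 0.3, -6.0]
gripper_width: 0.108
grasp_force: 58.7
```

```bash
python3 - <<'E'
from h import *
s=state();M=R.from_quat(np.roll(s["tool_rot"],-1)).as_matrix();print(s["tool_pos"],s["gripper_width"],s["contact_force"],"yaw y",np.arctan2(M[1,1],M[0,1]),s["joint_pos"].round(2))
print(rel([.53,-.141,.243]),rel([.651,-.141,.243]))
f=grab_frame("scene"); save(f,"s10.png",4,(220,50,380,220)); 
E
```

```text
[0.52184419 0.24023311 0.24113082] 0.10835635214295797 [ 0.47271868  0.34392753 -5.98214389] yaw y -0.07176777648706317 [ 0.3  -0.08  1.71  0.    1.51  0.37]
[-37.97   3.55  -0.18] [-37.1   15.62  -0.19]
```

View pics/s10.png

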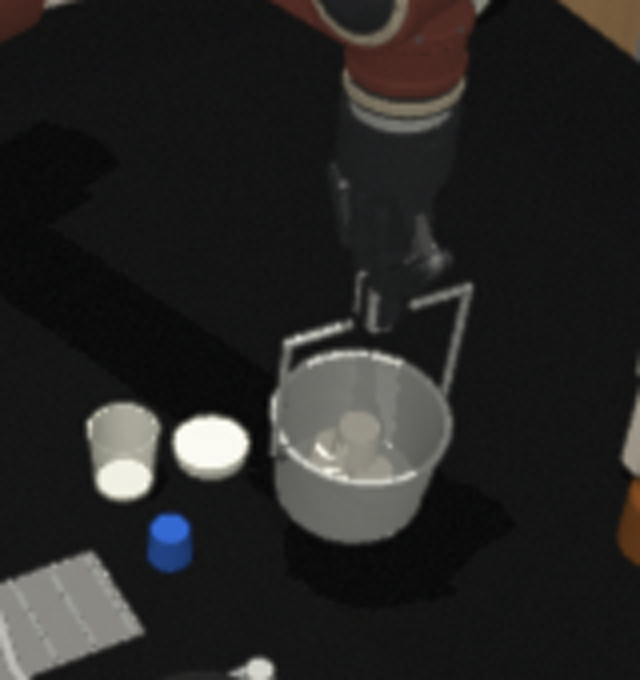

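The pail hangs level from the gripper with the stoppers inside (360,430). Next, travel along y past the wheel on its −x side.

Request:
send_rows([
  {"translation":[-0.5,0,0],"delta_rot":[0,0,0],"jaw":0.4},
  {"translation":[-1.5,0,0],"delta_rot":[0,0,0],"jaw":0.4},
  {"translation":[-3,0,0],"delta_rot":[0,0,0],"jaw":0.4},
  {"translation":[-5,0,0],"delta_rot":[0,0,0],"jaw":0.4},
  {"translation":[-7,0,0],"delta_rot":[0,0,0],"jaw":0.4},
  {"translation":[-9,0,0],"delta_rot":[0,0,0],"jaw":0.4},
  {"translation":[-11,0,0],"delta_rot":[0,0,0],"jaw":0.4},
  {"translation":[-13,0,0],"delta_rot":[0,0,0],"jaw":0.4},
])

```text
time: 33.85
tool_pos: [0.5128, 0.1084, 0.2413]
tool_rot: [0.0, 0.733, 0.68, -0.0]
contact_force: [-0.5, -0.6, -6.8]
gripper_width: 0.107
grasp_force: 58.7
```

Request:
send_rows([
  {"translation":[-2,0.3,0],"delta_rot":[0,0,0],"jaw":0.4},
  {"translation":[-4,0.6,0],"delta_rot":[0,0,0],"jaw":0.4},
  {"translation":[-6,0.9,0],"delta_rot":[0,0,0],"jaw":0.4},
  {"translation":[-8,1.2,0],"delta_rot":[0,0,0],"jaw":0.4},
  {"translation":[-10,1.5,0],"delta_rot":[0,0,0],"jaw":0.4},
  {"translation":[-12,1.8,0],"delta_rot":[0,0,0],"jaw":0.4},
  {"translation":[-14,2.1,0],"delta_rot":[0,0,0],"jaw":0.4},
  {"translation":[-16,2.4,0],"delta_rot":[0,0,0],"jaw":0.4},
])

```text
time: 34.65
tool_pos: [0.5247, -0.0529, 0.2414]
tool_rot: [0.0, 0.733, 0.68, -0.0]
contact_force: [-1.1, 0.1, -7.2]
gripper_width: 0.107
grasp_force: 58.7
```

Request:
send_rows([
  {"translation":[-2,0,0],"delta_rot":[0,0,0],"jaw":0.4},
  {"translation":[-4,0,0],"delta_rot":[0,0,0],"jaw":0.4},
  {"translation":[-5.5,0,-0.2],"delta_rot":[0,0,0],"jaw":0.4},
  {"translation":[-7,0,-0.5],"delta_rot":[0,0,0],"jaw":0.4},
  {"translation":[-7.8,0,-0.5],"delta_rot":[0,0,0],"jaw":0.4},
  {"translation":[-8.1,0,-0.5],"delta_rot":[0,0,0],"jaw":0.4},
  {"translation":[-8.1,0,-0.5],"delta_rot":[0,0,0],"jaw":0.4},
  {"translation":[-8.1,0,-0.5],"delta_rot":[0,0,0],"jaw":0.4},
])

```text
time: 35.45
tool_pos: [0.5192, -0.1309, 0.246]
tool_rot: [-0.001, 0.732, 0.681, 0.0]
contact_force: [-0.7, 0.6, -7.0]
gripper_width: 0.11
grasp_force: 58.7
```

```bash
cat > bar.py <<'E'
from h import *
s=state();M=R.from_quat(np.roll(s["tool_rot"],-1)).as_matrix();t=s["tool_pos"];print(t.round(4),s["contact_force"].round(1),"yaw y",np.arctan2(M[1,1],M[0,1]).round(3))
for n in("top","scene"):
    f=grab_frame(n);P=cloud(f);np.save("last_"+n,f,allow_pickle=True)
    m=(f["range_z"]>0)&(P[...,2]>t[2]-.01)&(P[...,2]<t[2]+.03)
    d=P-t; a=d@M[:,0];b=d@M[:,1]
    for sg in(1,-1):
        q=P[m&(abs(b)<.015)&(sg*a>.027)&(sg*a<.085)]
        if len(q): print(n,sg,len(q),q.mean(0).round(4),"extent",(sg*(q-t)@M[:,0]).max().round(3))
print(rel([.651,-.141,t[2]]))
E
python3 bar.py
```

```text
[ 0.5192 -0.1309  0.246 ] [-0.7  0.6 -7. ] yaw y -0.073
top 1 36 [ 0.5225 -0.0736  0.2589] extent 0.076
scene 1 57 [ 0.5257 -0.0745  0.2581] extent 0.077
scene -1 54 [ 0.5183 -0.1841  0.2581] extent 0.071
[-5.000e-02  1.321e+01  1.000e-02]
```

Request:
send_rows([
  {"translation":[0,0.4,0],"delta_rot":[0,0,0],"jaw":0.4},
  {"translation":[0,1.2,0],"delta_rot":[0,0,0],"jaw":0.4},
  {"translation":[0,2.2,0],"delta_rot":[0,0,0],"jaw":0.4},
  {"translation":[0,3.3,0],"delta_rot":[0,0,0],"jaw":0.4},
  {"translation":[0,4.4,0],"delta_rot":[0,0,0],"jaw":0.4},
  {"translation":[0,5.5,0],"delta_rot":[0,0,0],"jaw":0.4},
  {"translation":[0,6.6,0],"delta_rot":[0,0,0],"jaw":0.4},
  {"translation":[0,7.7,0],"delta_rot":[0,0,0],"jaw":0.4},
])

```text
time: 36.35
tool_pos: [0.5972, -0.1373, 0.2461]
tool_rot: [-0.0, 0.733, 0.681, -0.0]
contact_force: [-0.4, -0.3, -6.3]
gripper_width: 0.105
grasp_force: 58.7
```

Request:
send_rows([
  {"translation":[0,1.1,0],"delta_rot":[0,0,0],"jaw":0.4},
  {"translation":[0,2.2,0],"delta_rot":[0,0,0],"jaw":0.4},
  {"translation":[0,3.3,0],"delta_rot":[0,0,0],"jaw":0.4},
  {"translation":[0,4.3,0],"delta_rot":[0,0,0],"jaw":0.4},
  {"translation":[0,5,0],"delta_rot":[0,0,0],"jaw":0.4},
  {"translation":[0,5.4,0],"delta_rot":[0,0,0],"jaw":0.4},
  {"translation":[0,5.5,0],"delta_rot":[0,0,0],"jaw":0.4},
  {"translation":[0,5.5,0],"delta_rot":[0,0,0],"jaw":0.4},
])

```text
time: 37.15
tool_pos: [0.651, -0.1413, 0.2463]
tool_rot: [-0.0, 0.733, 0.681, -0.0]
contact_force: [0.0, 0.0, -6.7]
gripper_width: 0.102
grasp_force: 58.7
```

```bash
python3 bar.py; python3 - <<'E'
from h import *
f=np.load("last_scene.npy",allow_pickle=True).item(); save(f,"s11.png",4,(150,90,310,240))
E
```

```text
[ 0.651  -0.1413  0.2463] [ 0.   0.  -6.7] yaw y -0.073
top 1 31 [ 0.6546 -0.0819  0.2587] extent 0.075
top -1 17 [ 0.6462 -0.2034  0.2584] extent 0.07
scene 1 64 [ 0.6571 -0.0853  0.2582] extent 0.077
scene -1 64 [ 0.6499 -0.1953  0.2578] extent 0.071
[0.03 0.02 0.01]
```

View pics/s11.png

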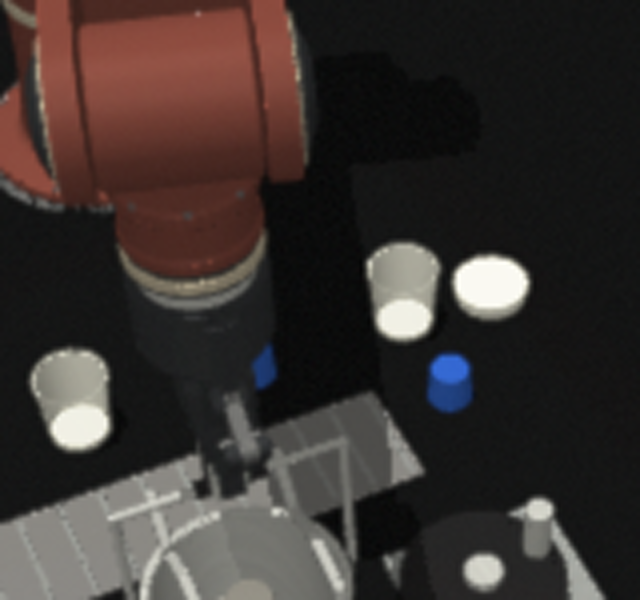

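The bar spans both prongs, whose tips are at about (155,495) and (275,475). I'll lower it into the dips.

Request:
send_rows([
  {"translation":[0,0,0.5],"delta_rot":[0,0,0],"jaw":0.4},
  {"translation":[0,0,1.1],"delta_rot":[0,0,0],"jaw":0.4},
  {"translation":[0,0,1.7],"delta_rot":[0,0,0],"jaw":0.4},
  {"translation":[0,0,2.3],"delta_rot":[0,0,0],"jaw":0.4},
  {"translation":[0,0,2.9],"delta_rot":[0,0,0],"jaw":0.4},
  {"translation":[0,0,3.3],"delta_rot":[0,0,0],"jaw":0.4},
  {"translation":[0,0,3.7],"delta_rot":[0,0,0],"jaw":0.4},
  {"translation":[0,0,3.9],"delta_rot":[0,0,0],"jaw":0.4},
])

```text
time: 38.05
tool_pos: [0.6509, -0.1413, 0.2068]
tool_rot: [-0.0, 0.733, 0.681, -0.0]
contact_force: [-0.6, 0.2, -6.4]
gripper_width: 0.104
grasp_force: 58.7
```

```bash
python3 bar.py
```

```text
[ 0.6509 -0.1413  0.2068] [-0.6  0.2 -6.4] yaw y -0.073
top 1 31 [ 0.6554 -0.0828  0.2186] extent 0.076
top -1 23 [ 0.6429 -0.1978  0.2188] extent 0.069
scene 1 95 [ 0.6552 -0.09    0.2193] extent 0.077
scene -1 95 [ 0.6476 -0.1894  0.219 ] extent 0.071
[0.02 0.02 0.01]
```

Still bearing the full weight; I'll go a little lower.

Request:
send_rows([
  {"translation":[0,0,0.1],"delta_rot":[0,0,0],"jaw":0.4},
  {"translation":[0,0,0.2],"delta_rot":[0,0,0],"jaw":0.4},
  {"translation":[0,0,0.3],"delta_rot":[0,0,0],"jaw":0.4},
  {"translation":[0,0,0.4],"delta_rot":[0,0,0],"jaw":0.4},
  {"translation":[0,0,0.5],"delta_rot":[0,0,0],"jaw":0.4},
  {"translation":[0,0,0.5],"delta_rot":[0,0,0],"jaw":0.4},
  {"translation":[0,0,0.5],"delta_rot":[0,0,0],"jaw":0.4},
  {"translation":[0,0,0.5],"delta_rot":[0,0,0],"jaw":0.4},
])

```text
time: 38.95
tool_pos: [0.6513, -0.1414, 0.2044]
tool_rot: [0.001, 0.733, 0.681, 0.0]
contact_force: [-5.4, 1.1, 4.5]
gripper_width: 0.11
grasp_force: 60.0
```

Request:
send_rows([
  {"translation":[0,0,0.3],"delta_rot":[0,0,0],"jaw":0.8},
  {"translation":[0,0,0.3],"delta_rot":[0,0,0],"jaw":1.2},
  {"translation":[0,0,0.3],"delta_rot":[0,0,0],"jaw":2},
  {"translation":[0,0,0.3],"delta_rot":[0,0,0],"jaw":3.5},
  {"translation":[0,0,0.3],"delta_rot":[0,0,0],"jaw":3.5},
  {"translation":[0,0,0.3],"delta_rot":[0,0,0],"jaw":3.5},
  {"translation":[0,0,0.3],"delta_rot":[0,0,0],"jaw":3.5},
  {"translation":[0,0,0.3],"delta_rot":[0,0,0],"jaw":3.5},
])

```text
time: 39.75
tool_pos: [0.6511, -0.1413, 0.1992]
tool_rot: [0.0, 0.733, 0.681, 0.0]
contact_force: [-0.1, 0.6, -0.4]
gripper_width: 0.411
grasp_force: 0.0
```

```bash
python3 bar.py
```

```text
[ 0.6511 -0.1413  0.1992] [-0.1  0.6 -0.4] yaw y -0.073
top 1 33 [ 0.6554 -0.083   0.2164] extent 0.076
top -1 21 [ 0.6444 -0.2014  0.216 ] extent 0.07
scene 1 91 [ 0.655  -0.0887  0.2169] extent 0.077
scene -1 93 [ 0.6482 -0.1901  0.2168] extent 0.071
[ 0.03 -0.    0.  ]
```

Request:
send_rows([
  {"translation":[0,0,-1],"delta_rot":[0,0,0],"jaw":3.5},
  {"translation":[0,0,-2.5],"delta_rot":[0,0,0],"jaw":3.5},
  {"translation":[0,0,-4],"delta_rot":[0,0,0],"jaw":3.5},
  {"translation":[0,0,-6],"delta_rot":[0,0,0],"jaw":3.5},
  {"translation":[0,0,-8],"delta_rot":[0,0,0],"jaw":3.5},
  {"translation":[0,0,-10],"delta_rot":[0,0,0],"jaw":3.5},
  {"translation":[0,0,-12],"delta_rot":[0,0,0],"jaw":3.5},
  {"translation":[0,0,-12],"delta_rot":[0,0,0],"jaw":3.5},
])

```text
time: 40.65
tool_pos: [0.6527, -0.1418, 0.3257]
tool_rot: [0.004, 0.733, 0.681, 0.002]
contact_force: [0.7, 0.1, 0.6]
gripper_width: 0.412
grasp_force: 0.0
```

```bash
python3 - <<'E'
from h import *
s=state();print(s["tool_pos"],s["joint_pos"].round(2))
f=grab_frame("scene"); save(f,"s12.png",4,(150,130,310,270))
P=cloud(f)
h=[.6411,.0393]
for n in("top","scene"):
    f=grab_frame(n);P=cloud(f)
    p=P[(f["range_z"]>0)&(np.hypot(P[...,0]-.642,P[...,1]-.039)<.08)]
    q=p[(p[:,2]>.06)&(p[:,2]<.1)];print("peg",n,len(q),q.mean(0),q[:,2].max(), q[q[:,2]>.08].mean(0))
    im=f["pixels"];m=(im.max(2)<70)&(f["range_z"]>0)&(np.hypot(P[...,0]-.642,P[...,1]-.039)<.08)&(P[...,2]>.033)&(P[...,2]<.047)
    c,r=cv2.minEnclosingCircle(P[m][:,:2].astype(np.float32));print("disc",n,c,r,m.sum())
    q=p[(p[:,2]>.045)&(p[:,2]<.06)&(np.hypot(p[:,0]-.642,p[:,1]-.039)<.02)];print("hub",len(q),q.mean(0) if len(q) else 0)
E
```

```text
[ 0.65266056 -0.1417657   0.32574322] [-0.33  0.11  1.39 -0.    1.64 -0.25]
peg top 38 [0.6375387  0.08409302 0.08283674] 0.09067353836169137 [0.6384047  0.08492708 0.08520645]
disc top (0.6418726444244385, 0.03912162035703659) 0.060047175735235214 893
hub 53 [0.64180255 0.03982242 0.04847229]
peg scene 73 [0.64435924 0.08262031 0.07883659] 0.0908396108042139 [0.6425861  0.08340773 0.08651288]
disc scene (0.6432153582572937, 0.040494926273822784) 0.06094851344823837 1034
hub 68 [0.64521589 0.03912159 0.04950925]
```

View pics/s12.png

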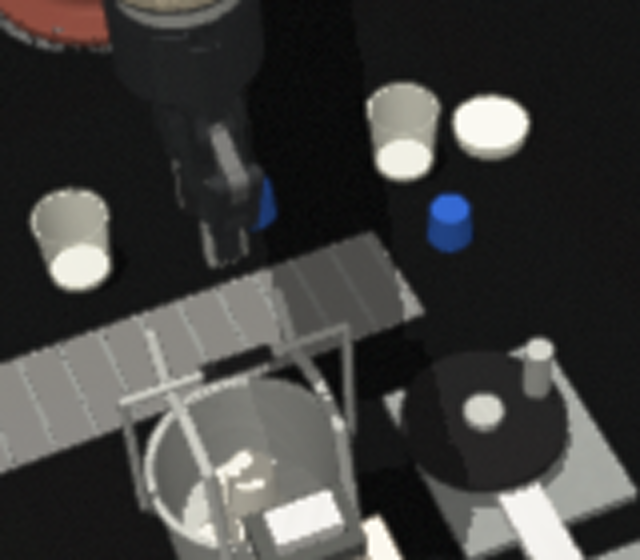

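The pail hangs in both prongs, with the bar across at (240,365), and its stoppers are inside. The peg is at (538,368) and the hub at (483,410). Now to the crank.

Request:
send_rows([
  {"translation":[4.5,-0.6,0],"delta_rot":[0,0,0],"jaw":5},
  {"translation":[9,-1.2,0],"delta_rot":[0,0,0],"jaw":5},
  {"translation":[13.5,-1.8,0],"delta_rot":[0,0,0],"jaw":5},
  {"translation":[18,-2.4,0],"delta_rot":[0,0,0],"jaw":5},
  {"translation":[22.5,-2.8,0],"delta_rot":[0,0,0],"jaw":5},
  {"translation":[22.5,-2.8,4.5],"delta_rot":[0,0,0],"jaw":5},
  {"translation":[22.5,-2.8,9],"delta_rot":[0,0,0],"jaw":5},
  {"translation":[22.5,-2.8,13.5],"delta_rot":[0,0,0],"jaw":5},
])

```text
time: 41.6
tool_pos: [0.6386, 0.0859, 0.1814]
tool_rot: [-0.0, 0.732, 0.681, -0.001]
contact_force: [0.3, -1.1, -0.5]
gripper_width: 0.581
grasp_force: 0.0
```

Request:
send_rows([
  {"translation":[0,0,2],"delta_rot":[0,0,0],"jaw":4.5},
  {"translation":[0,0,4],"delta_rot":[0,0,0],"jaw":4.5},
  {"translation":[0,0,5],"delta_rot":[0,0,0],"jaw":4.5},
  {"translation":[0,0,5],"delta_rot":[0,0,0],"jaw":4.5},
  {"translation":[0,0,5],"delta_rot":[0,0,0],"jaw":4.5},
  {"translation":[0,0,5],"delta_rot":[0,0,0],"jaw":4.5},
  {"translation":[0,0,5],"delta_rot":[0,0,0],"jaw":4.5},
  {"translation":[0,0,5],"delta_rot":[0,0,0],"jaw":4.5},
])

```text
time: 42.4
tool_pos: [0.6402, 0.0852, 0.1355]
tool_rot: [0.001, 0.733, 0.681, 0.001]
contact_force: [0.4, -1.7, 0.1]
gripper_width: 0.525
grasp_force: 0.0
```

```bash
cat > lift.py <<'E'
from h import *
s=state();M=R.from_quat(np.roll(s["tool_rot"],-1)).as_matrix();t=s["tool_pos"];print(t.round(4),s["contact_force"].round(1),"yaw",np.arctan2(M[1,1],M[0,1]).round(3), "rel hub",(t[:2]-[.642,.0395]).round(4), "ang",np.arctan2(t[1]-.0395,t[0]-.642).round(3))
for n in("top","scene"):
    f=grab_frame(n);P=cloud(f);np.save("last_"+n,f,allow_pickle=True)
    ok=f["range_z"]>0
    for y in(-.083,-.197): # bar outside prongs
        q=P[ok&(abs(P[...,1]-y)<.012)&(P[...,2]>.195)&(P[...,2]<.27)&(abs(P[...,0]-.651)<.02)]
        print(n,"bar",len(q),q.mean(0).round(4) if len(q) else 0)
E
python3 lift.py; python3 -c "
from h import *
print(rel([.641,.0842,.065]))"
```

```text
[0.6402 0.0852 0.1355] [ 0.4 -1.7  0.1] yaw -0.073 rel hub [-0.0018  0.0457] ang 1.611
top bar 19 [ 0.6545 -0.0843  0.2183]
top bar 24 [ 0.649  -0.197   0.2182]
scene bar 25 [ 0.6567 -0.0835  0.2201]
scene bar 35 [ 0.651  -0.1975  0.2176]
[-0.09  0.11  6.99]
```

Request:
send_rows([
  {"translation":[-0.1,0.1,3],"delta_rot":[0,0,0],"jaw":4.5},
  {"translation":[-0.1,0.1,5.5],"delta_rot":[0,0,0],"jaw":4.5},
  {"translation":[-0.1,0.1,7.1],"delta_rot":[0,0,0],"jaw":4.5},
  {"translation":[-0.1,0.1,7.1],"delta_rot":[0,0,0],"jaw":4.5},
  {"translation":[-0.1,0.1,7.1],"delta_rot":[0,0,0],"jaw":1},
  {"translation":[-0.1,0.1,7.1],"delta_rot":[0,0,0],"jaw":1},
  {"translation":[-0.1,0.1,7.1],"delta_rot":[0,0,0],"jaw":1},
  {"translation":[-0.1,0.1,7.1],"delta_rot":[0,0,0],"jaw":1},
])

```text
time: 43.3
tool_pos: [0.6416, 0.0842, 0.0652]
tool_rot: [0.001, 0.733, 0.681, 0.001]
contact_force: [-2.1, 1.3, 3.8]
gripper_width: 0.2
grasp_force: 58.7
```

```bash
python3 - <<'E'
from h import *
s=state();t=s["tool_pos"];print(t,s["gripper_width"],s["grasp_force"],s["contact_force"])
a=np.arctan2(t[1]-.0395,t[0]-.642);print(a,np.hypot(t[1]-.0395,t[0]-.642))
M=R.from_quat(np.roll(s["tool_rot"],-1)).as_matrix()
for k in range(1,14):
    b=a-k*np.pi/6; d=.045*np.array([np.cos(b)-np.cos(a),np.sin(b)-np.sin(a),0])*100
    print(k,(M.T@d).round(2)[:2])
E
```

```text
[0.64155116 0.08423988 0.06516876] 0.2004759182767791 58.73402416706085 [-2.11464559  1.34293922  3.82368762]
1.5808281199664564 0.044742129081434934
1 [-0.41  2.29]
2 [-1.92  4.07]
3 [-4.11  4.86]
4 [-6.4   4.45]
5 [-8.18  2.94]
6 [-8.97  0.75]
7 [-8.56 -1.54]
8 [-7.05 -3.32]
9 [-4.86 -4.11]
10 [-2.57 -3.7 ]
11 [-0.79 -2.19]
12 [-0. -0.]
13 [-0.41  2.29]
```

Request:
send_rows([
  {"translation":[-0.41,2.29,0],"delta_rot":[0,0,0],"jaw":1},
  {"translation":[-1.92,4.07,0],"delta_rot":[0,0,0],"jaw":1},
  {"translation":[-4.11,4.86,0],"delta_rot":[0,0,0],"jaw":1},
  {"translation":[-6.4,4.45,0],"delta_rot":[0,0,0],"jaw":1},
  {"translation":[-8.18,2.94,0],"delta_rot":[0,0,0],"jaw":1},
  {"translation":[-8.97,0.75,0],"delta_rot":[0,0,0],"jaw":1},
  {"translation":[-8.56,-1.54,0],"delta_rot":[0,0,0],"jaw":1},
  {"translation":[-7.05,-3.32,0],"delta_rot":[0,0,0],"jaw":1},
])

```text
time: 44.1
tool_pos: [0.604, 0.0147, 0.0652]
tool_rot: [0.003, 0.733, 0.68, 0.002]
contact_force: [9.7, 2.8, -2.8]
gripper_width: 0.206
grasp_force: 59.0
```

```bash
python3 lift.py; python3 -c "
from h import *
s=state();print(s['gripper_width'],s['grasp_force'],s['ft_torque'],np.hypot(*(s['tool_pos'][:2]-[.642,.0395])))"
```

```text
[0.604  0.0147 0.0652] [ 9.7  2.8 -2.8] yaw -0.075 rel hub [-0.038  -0.0248] ang -2.565
top bar 20 [ 0.6542 -0.0824  0.226 ]
top bar 25 [ 0.6469 -0.1972  0.2237]
scene bar 23 [ 0.6568 -0.0828  0.2272]
scene bar 32 [ 0.6497 -0.1996  0.2242]
0.20231039104691753 59.65973138809204 [ 0.28343778 -0.09690427 -0.00319426] 0.04504365061930799
```

Request:
send_rows([
  {"translation":[2.19,-0.79,0],"delta_rot":[0,0,0],"jaw":1},
  {"translation":[4.48,-0.38,0],"delta_rot":[0,0,0],"jaw":1},
  {"translation":[6.26,1.13,0],"delta_rot":[0,0,0],"jaw":1},
  {"translation":[7.05,3.32,0],"delta_rot":[0,0,0],"jaw":1},
  {"translation":[6.64,5.61,0],"delta_rot":[0,0,0],"jaw":1},
  {"translation":[5.13,7.39,0],"delta_rot":[0,0,0],"jaw":1},
  {"translation":[2.94,8.18,0],"delta_rot":[0,0,0],"jaw":1},
  {"translation":[0.65,7.77,0],"delta_rot":[0,0,0],"jaw":1},
])

```text
time: 45.0
tool_pos: [0.6821, 0.0175, 0.065]
tool_rot: [-0.0, 0.732, 0.681, 0.001]
contact_force: [-7.5, 7.9, 9.0]
gripper_width: 0.201
grasp_force: 60.7
```

Request:
send_rows([
  {"translation":[-1.78,-1.51,0],"delta_rot":[0,0,0],"jaw":1},
  {"translation":[-2.57,-3.7,0],"delta_rot":[0,0,0],"jaw":1},
  {"translation":[-2.16,-5.99,0],"delta_rot":[0,0,0],"jaw":1},
  {"translation":[-0.65,-7.77,0],"delta_rot":[0,0,0],"jaw":1},
  {"translation":[1.54,-8.56,0],"delta_rot":[0,0,0],"jaw":1},
  {"translation":[3.83,-8.15,0],"delta_rot":[0,0,0],"jaw":1},
  {"translation":[5.61,-6.64,0],"delta_rot":[0,0,0],"jaw":1},
  {"translation":[6.4,-4.45,0],"delta_rot":[0,0,0],"jaw":1},
])

```text
time: 45.8
tool_pos: [0.6409, 0.0847, 0.0651]
tool_rot: [0.0, 0.732, 0.681, -0.001]
contact_force: [-3.8, -8.5, 6.8]
gripper_width: 0.198
grasp_force: 60.6
```

```bash
python3 lift.py; python3 -c "
from h import *
s=state();print(s['gripper_width'],s['grasp_force'],s['ft_torque'],np.hypot(*(s['tool_pos'][:2]-[.642,.0395])))"
```

```text
[0.6409 0.0847 0.0651] [-3.8 -8.5  6.8] yaw -0.072 rel hub [-0.0011  0.0452] ang 1.595
top bar 21 [ 0.6543 -0.0837  0.2425]
top bar 30 [ 0.6485 -0.1975  0.2371]
scene bar 25 [ 0.6568 -0.0835  0.2433]
scene bar 40 [ 0.651  -0.1994  0.2367]
0.20271894068087454 60.77279090881348 [ 0.03667842 -0.20727409  0.0396058 ] 0.04474413487265791
```

Request:
send_rows([
  {"translation":[-0.41,2.29,0],"delta_rot":[0,0,0],"jaw":1},
  {"translation":[-1.92,4.07,0],"delta_rot":[0,0,0],"jaw":1},
  {"translation":[-4.11,4.86,0],"delta_rot":[0,0,0],"jaw":1},
  {"translation":[-6.4,4.45,0],"delta_rot":[0,0,0],"jaw":1},
  {"translation":[-8.18,2.94,0],"delta_rot":[0,0,0],"jaw":1},
  {"translation":[-8.97,0.75,0],"delta_rot":[0,0,0],"jaw":1},
  {"translation":[-8.97,0.75,0],"delta_rot":[0,0,0],"jaw":1},
  {"translation":[-8.97,0.75,0],"delta_rot":[0,0,0],"jaw":1},
])

```text
time: 46.7
tool_pos: [0.6416, -0.0059, 0.0651]
tool_rot: [0.0, 0.733, 0.68, 0.001]
contact_force: [-1.4, 3.0, 5.7]
gripper_width: 0.206
grasp_force: 61.0
```

```bash
python3 lift.py
```

```text
[ 0.6416 -0.0059  0.0651] [-1.4  3.   5.7] yaw -0.074 rel hub [-0.0004 -0.0454] ang -1.579
top bar 6 [ 0.6545 -0.0911  0.2487]
top bar 31 [ 0.6488 -0.1983  0.2399]
scene bar 27 [ 0.657  -0.0826  0.2483]
scene bar 39 [ 0.6498 -0.2001  0.2411]
```

Request:
send_rows([
  {"translation":[0.06,-1.17,0],"delta_rot":[0,0,0],"jaw":1},
  {"translation":[0.41,-2.29,0],"delta_rot":[0,0,0],"jaw":1},
  {"translation":[1.05,-3.28,0],"delta_rot":[0,0,0],"jaw":1},
  {"translation":[1.92,-4.07,0],"delta_rot":[0,0,0],"jaw":1},
  {"translation":[2.96,-4.62,0],"delta_rot":[0,0,0],"jaw":1},
  {"translation":[2.96,-4.62,0],"delta_rot":[0,0,0],"jaw":1},
  {"translation":[2.96,-4.62,0],"delta_rot":[0,0,0],"jaw":1},
  {"translation":[2.96,-4.62,0],"delta_rot":[0,0,0],"jaw":1},
])

```text
time: 47.6
tool_pos: [0.5985, 0.0276, 0.0651]
tool_rot: [0.001, 0.732, 0.681, 0.002]
contact_force: [2.9, 2.7, 6.8]
gripper_width: 0.203
grasp_force: 61.1
```

```bash
python3 lift.py
```

```text
[0.5985 0.0276 0.0651] [2.9 2.7 6.8] yaw -0.073 rel hub [-0.0435 -0.0119] ang -2.874
top bar 19 [ 0.6541 -0.0821  0.2518]
top bar 32 [ 0.6485 -0.1984  0.2413]
scene bar 24 [ 0.6569 -0.0823  0.2517]
scene bar 41 [ 0.6501 -0.1999  0.243 ]
```

Request:
send_rows([
  {"translation":[0.6,-0.15,0],"delta_rot":[0,0,0],"jaw":1},
  {"translation":[1.15,-0.24,0],"delta_rot":[0,0,0],"jaw":1},
  {"translation":[1.75,-0.24,0],"delta_rot":[0,0,0],"jaw":1},
  {"translation":[2.32,-0.19,0],"delta_rot":[0,0,0],"jaw":1},
  {"translation":[2.9,-0.03,0],"delta_rot":[0,0,0],"jaw":1},
  {"translation":[3.44,0.17,0],"delta_rot":[0,0,0],"jaw":1},
  {"translation":[3.44,0.17,0],"delta_rot":[0,0,0],"jaw":1},
  {"translation":[3.44,0.17,0],"delta_rot":[0,0,0],"jaw":1},
])

```text
time: 48.5
tool_pos: [0.6027, 0.061, 0.0651]
tool_rot: [0.001, 0.732, 0.681, 0.001]
contact_force: [2.5, -0.1, 7.0]
gripper_width: 0.203
grasp_force: 61.1
```

```bash
python3 lift.py
```

```text
[0.6027 0.061  0.0651] [ 2.5 -0.1  7. ] yaw -0.073 rel hub [-0.0393  0.0215] ang 2.641
top bar 20 [ 0.6542 -0.0817  0.2522]
top bar 31 [ 0.6475 -0.1986  0.2444]
scene bar 25 [ 0.6574 -0.0826  0.2536]
scene bar 43 [ 0.65   -0.2001  0.2446]
```

Request:
send_rows([
  {"translation":[0.52,0.3,0],"delta_rot":[0,0,0],"jaw":1},
  {"translation":[0.99,0.64,0],"delta_rot":[0,0,0],"jaw":1},
  {"translation":[1.42,1.05,0],"delta_rot":[0,0,0],"jaw":1},
  {"translation":[1.78,1.51,0],"delta_rot":[0,0,0],"jaw":1},
  {"translation":[2.08,2.01,0],"delta_rot":[0,0,0],"jaw":1},
  {"translation":[2.31,2.55,0],"delta_rot":[0,0,0],"jaw":1},
  {"translation":[2.31,2.55,0],"delta_rot":[0,0,0],"jaw":1},
  {"translation":[2.31,2.55,0],"delta_rot":[0,0,0],"jaw":1},
])

```text
time: 49.4
tool_pos: [0.6294, 0.0824, 0.0651]
tool_rot: [0.001, 0.733, 0.681, 0.001]
contact_force: [2.0, -0.0, 7.7]
gripper_width: 0.197
grasp_force: 61.3
```

```bash
python3 lift.py; python3 - <<'E'
from h import *
g=np.load("last_scene.npy",allow_pickle=True).item(); save(g,"s13.png",6,(180,225,270,310))
E
```

```text
[0.6294 0.0824 0.0651] [ 2.  -0.   7.7] yaw -0.073 rel hub [-0.0126  0.0429] ang 1.857
top bar 22 [ 0.6543 -0.0812  0.2535]
top bar 32 [ 0.6471 -0.1985  0.2452]
scene bar 26 [ 0.6572 -0.0825  0.2523]
scene bar 44 [ 0.6504 -0.2002  0.245 ]
```

View pics/s13.png

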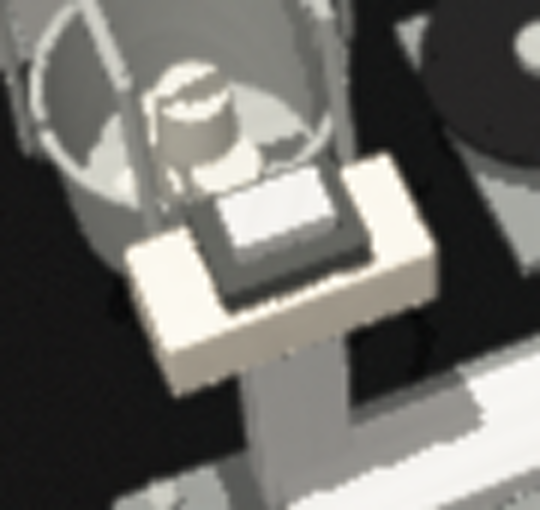

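The crop shows the white carriage close under the dark stop block at (285,230). There is no resistance yet, so I'll keep winding in small steps.

Request:
send_rows([
  {"translation":[0.16,0.57,0],"delta_rot":[0,0,0],"jaw":1},
  {"translation":[0.26,1.15,0],"delta_rot":[0,0,0],"jaw":1},
  {"translation":[0.26,1.74,0],"delta_rot":[0,0,0],"jaw":1},
  {"translation":[0.2,2.32,0],"delta_rot":[0,0,0],"jaw":1},
  {"translation":[0.2,2.32,0],"delta_rot":[0,0,0],"jaw":1},
  {"translation":[0.2,2.32,0],"delta_rot":[0,0,0],"jaw":1},
  {"translation":[0.2,2.32,0],"delta_rot":[0,0,0],"jaw":1},
  {"translation":[0.2,2.32,0],"delta_rot":[0,0,0],"jaw":1},
])

```text
time: 50.3
tool_pos: [0.6526, 0.083, 0.0651]
tool_rot: [0.001, 0.733, 0.681, 0.001]
contact_force: [0.6, 1.0, 8.2]
gripper_width: 0.197
grasp_force: 61.2
```

```bash
python3 lift.py
```

```text
[0.6526 0.083  0.0651] [0.6 1.  8.2] yaw -0.073 rel hub [0.0106 0.0435] ang 1.332
top bar 22 [ 0.6543 -0.0816  0.2543]
top bar 31 [ 0.6472 -0.1983  0.247 ]
scene bar 28 [ 0.6573 -0.0815  0.2524]
scene bar 44 [ 0.6507 -0.1998  0.2463]
```

Request:
send_rows([
  {"translation":[-0.14,0.58,0],"delta_rot":[0,0,0],"jaw":1},
  {"translation":[-0.35,1.12,0],"delta_rot":[0,0,0],"jaw":1},
  {"translation":[-0.64,1.64,0],"delta_rot":[0,0,0],"jaw":1},
  {"translation":[-0.99,2.11,0],"delta_rot":[0,0,0],"jaw":1},
  {"translation":[-0.99,2.11,0],"delta_rot":[0,0,0],"jaw":1},
  {"translation":[-0.99,2.11,0],"delta_rot":[0,0,0],"jaw":1},
  {"translation":[-0.99,2.11,0],"delta_rot":[0,0,0],"jaw":1},
  {"translation":[-0.99,2.11,0],"delta_rot":[0,0,0],"jaw":1},
])

```text
time: 51.2
tool_pos: [0.6724, 0.0724, 0.0651]
tool_rot: [-0.0, 0.732, 0.681, 0.001]
contact_force: [-0.6, 4.0, 8.5]
gripper_width: 0.205
grasp_force: 61.4
```

```bash
python3 lift.py
```

```text
[0.6724 0.0724 0.0651] [-0.6  4.   8.5] yaw -0.073 rel hub [0.0304 0.0329] ang 0.825
top bar 20 [ 0.6544 -0.0822  0.2544]
top bar 31 [ 0.6473 -0.1988  0.2483]
scene bar 28 [ 0.6575 -0.0821  0.2539]
scene bar 42 [ 0.6498 -0.2006  0.2456]
```

Request:
send_rows([
  {"translation":[-0.41,0.42,0],"delta_rot":[0,0,0],"jaw":1},
  {"translation":[-0.87,0.79,0],"delta_rot":[0,0,0],"jaw":1},
  {"translation":[-0.87,0.79,0],"delta_rot":[0,0,0],"jaw":1},
  {"translation":[-1.37,1.09,0],"delta_rot":[0,0,0],"jaw":1},
  {"translation":[-1.37,1.09,0],"delta_rot":[0,0,0],"jaw":1},
  {"translation":[-1.37,1.09,0],"delta_rot":[0,0,0],"jaw":1},
  {"translation":[-1.37,1.09,0],"delta_rot":[0,0,0],"jaw":1},
  {"translation":[-1.37,1.09,0],"delta_rot":[0,0,0],"jaw":1},
])

```text
time: 52.1
tool_pos: [0.6815, 0.0608, 0.0651]
tool_rot: [-0.003, 0.732, 0.681, 0.002]
contact_force: [-1.7, 10.7, 8.9]
gripper_width: 0.201
grasp_force: 61.5
```

```bash
python3 lift.py
```

```text
[0.6815 0.0608 0.0651] [-1.7 10.7  8.9] yaw -0.073 rel hub [0.0395 0.0213] ang 0.495
top bar 21 [ 0.6545 -0.0822  0.2556]
top bar 33 [ 0.6475 -0.1985  0.247 ]
scene bar 24 [ 0.6573 -0.0828  0.2549]
scene bar 47 [ 0.6498 -0.2     0.2466]
```

Resistance is building. One more small push will show whether this is the stop.

Request:
send_rows([
  {"translation":[-0.5,0.25,0],"delta_rot":[0,0,0],"jaw":1},
  {"translation":[-1.0,0.4,0],"delta_rot":[0,0,0],"jaw":1},
  {"translation":[-1.0,0.4,0],"delta_rot":[0,0,0],"jaw":1},
  {"translation":[-1.0,0.4,0],"delta_rot":[0,0,0],"jaw":1},
  {"translation":[-1.0,0.4,0],"delta_rot":[0,0,0],"jaw":1},
  {"translation":[-1.0,0.4,0],"delta_rot":[0,0,0],"jaw":1},
  {"translation":[-1.0,0.4,0],"delta_rot":[0,0,0],"jaw":1},
  {"translation":[-1.0,0.4,0],"delta_rot":[0,0,0],"jaw":1},
])

```text
time: 53.0
tool_pos: [0.685, 0.0525, 0.0651]
tool_rot: [-0.004, 0.732, 0.681, 0.003]
contact_force: [-1.1, 16.1, 8.2]
gripper_width: 0.198
grasp_force: 61.4
```

```bash
python3 lift.py
```

```text
[0.685  0.0525 0.0651] [-1.1 16.1  8.2] yaw -0.072 rel hub [0.043 0.013] ang 0.294
top bar 21 [ 0.6543 -0.0821  0.2566]
top bar 32 [ 0.6475 -0.1988  0.2479]
scene bar 29 [ 0.6573 -0.0815  0.2531]
scene bar 45 [ 0.6497 -0.2009  0.2457]
```

```bash
python3 - <<'E'
from h import *
for n in("top","scene"):
    for fn in(f"{n}0.npy",f"last_{n}.npy"):
        f=np.load(fn,allow_pickle=True).item();P=cloud(f);im=f["pixels"].astype(int)
        m=(f["range_z"]>0)&(im.min(2)>190)&(abs(P[...,0]-.76)<.05)&(abs(P[...,1]+.15)<.065)&(P[...,2]>.14)&(P[...,2]<.3)
        z=P[m][:,2]; 
        for lo,hi in((-.21,-.172),(-.125,-.09)):
            q=P[m&(P[...,1]>lo)&(P[...,1]<hi)];h=np.histogram(q[:,2],np.arange(.16,.27,.005))[0]
            print(fn,len(q),np.percentile(q[:,2],[50,75,90]).round(4) if len(q) else 0)
f=np.load("last_scene.npy",allow_pickle=True).item();P=cloud(f)
m=(f["range_z"]>0)&(np.hypot(P[...,0]-.66,P[...,1]-.05)<.06)&(P[...,2]>.045)&(P[...,2]<.12);v,u=np.nonzero(m);print(u.min(),u.max(),v.min(),v.max())
save(f,"s14.png",7,(240,170,320,250))
E
```

```text
top0.npy 111 [0.1511 0.1533 0.1996]
top0.npy 109 [0.1511 0.1531 0.1553]
last_top.npy 127 [0.1895 0.1911 0.1938]
last_top.npy 137 [0.1891 0.1905 0.1923]
scene0.npy 244 [0.1522 0.1535 0.1546]
scene0.npy 114 [0.1527 0.1541 0.1555]
last_scene.npy 213 [0.1904 0.1914 0.1923]
last_scene.npy 166 [0.1903 0.1914 0.1927]
256 289 221 249
```

View pics/s14.png

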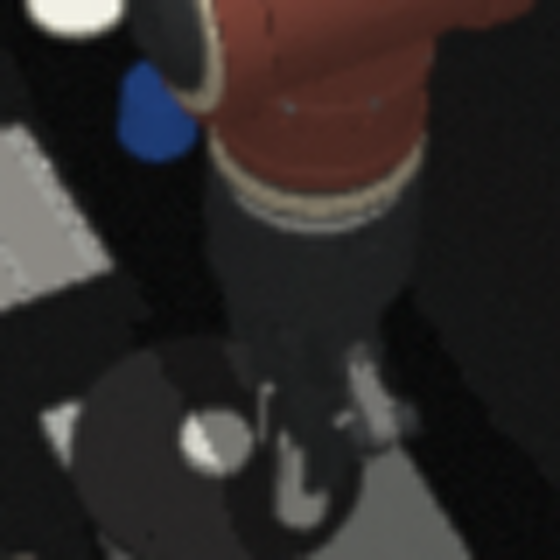

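View budget is used up. The carriage is 38 mm higher than at the start. I'll push a little more to confirm the stop.

Request:
send_rows([
  {"translation":[-0.5,0.1,0],"delta_rot":[0,0,0],"jaw":1},
  {"translation":[-1.0,0.15,0],"delta_rot":[0,0,0],"jaw":1},
  {"translation":[-1.0,0.15,0],"delta_rot":[0,0,0],"jaw":1},
  {"translation":[-1.0,0.15,0],"delta_rot":[0,0,0],"jaw":1},
  {"translation":[-1.0,0.15,0],"delta_rot":[0,0,0],"jaw":1},
  {"translation":[-1.0,0.15,0],"delta_rot":[0,0,0],"jaw":1},
  {"translation":[-1.0,0.15,0],"delta_rot":[0,0,0],"jaw":1},
  {"translation":[-1.0,0.15,0],"delta_rot":[0,0,0],"jaw":1},
])

```text
time: 53.9
tool_pos: [0.6867, 0.0442, 0.0651]
tool_rot: [-0.004, 0.732, 0.681, 0.005]
contact_force: [2.0, 20.2, 7.9]
gripper_width: 0.198
grasp_force: 61.3
```

```bash
cat > car.py <<'E'
from h import *
s=state();print(s["tool_pos"],s["contact_force"],np.arctan2(s["tool_pos"][1]-.0395,s["tool_pos"][0]-.642))
for n in("top","scene"):
    f=grab_frame(n);P=cloud(f);im=f["pixels"].astype(int)
    m=(f["range_z"]>0)&(im.min(2)>190)&(abs(P[...,0]-.76)<.05)&(abs(P[...,1]+.15)<.065)&(P[...,2]>.14)&(P[...,2]<.3)
    for lo,hi in((-.21,-.172),(-.125,-.09)):
        q=P[m&(P[...,1]>lo)&(P[...,1]<hi)];print(n,len(q),np.percentile(q[:,2],[50,75,90]).round(4))
E
python3 car.py
```

```text
[0.68667673 0.04419085 0.06510838] [ 2.02008904 20.23561601  7.85507342] 0.10461200367820583
top 127 [0.1892 0.1911 0.1928]
top 133 [0.1891 0.1906 0.1921]
scene 212 [0.1905 0.1916 0.1926]
scene 170 [0.1906 0.1918 0.1926]
```

The carriage no longer moves while the force rises, so it's at the stop. I'll release, rise clear and check.

Request:
send_rows([
  {"translation":[0,0,0],"delta_rot":[0,0,0],"jaw":4.5},
  {"translation":[0,0,0],"delta_rot":[0,0,0],"jaw":4.5},
  {"translation":[0,0,0],"delta_rot":[0,0,0],"jaw":4.5},
  {"translation":[0,0,0],"delta_rot":[0,0,0],"jaw":4.5},
  {"translation":[0,0,-2],"delta_rot":[0,0,0],"jaw":4.5},
  {"translation":[0,0,-5],"delta_rot":[0,0,0],"jaw":4.5},
  {"translation":[0,0,-9],"delta_rot":[0,0,0],"jaw":4.5},
  {"translation":[0,0,-13],"delta_rot":[0,0,0],"jaw":4.5},
])

```text
time: 54.8
tool_pos: [0.6855, 0.0357, 0.1935]
tool_rot: [-0.001, 0.733, 0.68, -0.001]
contact_force: [1.1, -0.5, -0.1]
gripper_width: 0.528
grasp_force: 0.0
```

Request:
send_rows([
  {"translation":[3,-4,-2],"delta_rot":[0,0,0],"jaw":4.5},
  {"translation":[6,-8,-4],"delta_rot":[0,0,0],"jaw":4.5},
  {"translation":[9,-12,-6],"delta_rot":[0,0,0],"jaw":4.5},
  {"translation":[12,-16,-8],"delta_rot":[0,0,0],"jaw":4.5},
  {"translation":[12,-16,-8],"delta_rot":[0,0,0],"jaw":4.5},
  {"translation":[12,-16,-8],"delta_rot":[0,0,0],"jaw":4.5},
  {"translation":[12,-16,-8],"delta_rot":[0,0,0],"jaw":4.5},
  {"translation":[12,-16,-8],"delta_rot":[0,0,0],"jaw":4.5},
])

```text
time: 55.6
tool_pos: [0.536, 0.1666, 0.2718]
tool_rot: [-0.0, 0.733, 0.68, -0.001]
contact_force: [0.9, -0.7, 0.6]
gripper_width: 0.528
grasp_force: 0.0
```

```bash
python3 car.py; python3 lift.py; python3 - <<'E'
from h import *
f=np.load("last_top.npy",allow_pickle=True).item();P=cloud(f);im=f["pixels"].astype(int)
m=(f["range_z"]>0)&(np.hypot(P[...,0]-.651,P[...,1]+.141)<.06)&(P[...,2]>.075)&(P[...,2]<.15)&(im.min(2)>150)
h=np.histogram(P[m][:,2],np.arange(.075,.155,.01));print(h)
m=(f["range_z"]>0)&(im.min(2)>170)&(P[...,2]>.026)&(P[...,2]<.045)&(abs(P[...,0]-.45)<.12)&(P[...,1]>-.4)&(P[...,1]<.3)
n,l,s,c=cv2.connectedComponentsWithStats(m.astype(np.uint8))
for i in range(1,n):
    if s[i,4]>30: print("loose?",P[l==i].mean(0).round(3),s[i,4])
E
```

```text
[0.53598319 0.16663209 0.27177683] [ 0.90009355 -0.65425133  0.60929063] 2.2658752434194436
top 128 [0.1879 0.1893 0.1917]
top 136 [0.1876 0.1893 0.1912]
scene 214 [0.189  0.1899 0.1909]
scene 161 [0.189  0.1901 0.191 ]
[0.536  0.1667 0.2718] [-0.8 -0.2 -0.3] yaw -0.075 rel hub [-0.106   0.1272] ang 2.266
top bar 21 [ 0.6544 -0.0819  0.2548]
top bar 31 [ 0.6472 -0.1982  0.2474]
scene bar 25 [ 0.657  -0.0817  0.2554]
scene bar 47 [ 0.6504 -0.1997  0.246 ]
(array([186,   3,  29,  91,   4,   7,  68]), array([0.075, 0.085, 0.095, 0.105, 0.115, 0.125, 0.135, 0.145]))
```

```bash
python3 - <<'E'
from h import *
for n in("top","scene"):
    f=np.load(f"last_{n}.npy",allow_pickle=True).item();P=cloud(f)
    q=P[(f["range_z"]>0)&(np.hypot(P[...,0]-.642,P[...,1]-.0395)<.065)&(P[...,2]>.06)&(P[...,2]<.1)]
    m=q[q[:,2]>.08].mean(0); print(len(q),m,np.arctan2(m[1]-.0395,m[0]-.642))
    # stop block / carriage / seat prong tips
    for s in(-.1005,-.180):
        t=P[(f["range_z"]>0)&(abs(P[...,1]-s)<.006)&(P[...,0]>.615)&(P[...,0]<.632)&(P[...,2]>.22)];print("tip",len(t),np.percentile(t[:,2],[50,95]).round(4) if len(t) else 0)
    im=f["pixels"].astype(int);d=P[(f["range_z"]>0)&(abs(P[...,0]-.77)<.03)&(abs(P[...,1]+.15)<.03)&(P[...,2]>.185)]
    print(np.histogram(d[:,2],np.arange(.185,.25,.004)))
E
```

```text
40 [0.65110578 0.0832753  0.08549069] 1.3657091378951776
tip 10 [0.2716 0.2759]
tip 16 [0.2694 0.2729]
(array([ 23,  10,  12,  17, 120,  69,  19,  68,  38,   2,   0,   0,   0,
         0,   0,   0]), array([0.185, 0.189, 0.193, 0.197, 0.201, 0.205, 0.209, 0.213, 0.217,
       0.221, 0.225, 0.229, 0.233, 0.237, 0.241, 0.245, 0.249]))
70 [0.6546516  0.08315821 0.08635206] 1.288735106244245
tip 10 [0.2718 0.2743]
tip 25 [0.2697 0.2746]
(array([ 54,  34,  24,  32, 105, 149,  14,  85,  93,   0,   0,   0,   0,
         0,   0,   0]), array([0.185, 0.189, 0.193, 0.197, 0.201, 0.205, 0.209, 0.213, 0.217,
       0.221, 0.225, 0.229, 0.233, 0.237, 0.241, 0.245, 0.249]))
```

```bash
python3 -c "
from h import *
print(job_done())"
```

```text
the job is handed in; nothing more can be done
None
```

I handed the job in: all four white stoppers are in the pail, and the pail hangs by its bail in both prongs with the carriage at its stop; `job_done()` gave no verdict. At the stop, the carriage stopped rising as the push reached 20 N, then settled back about 1.5 mm on release.

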